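# Put the fettled castings away in the bench chest

## Task

Put the work away in the bench chest: lift its lid right open until it rests on its stop and leave it open, and lay the cold chisel flat in the well under the lid. Put every flanged casting that is on the bench into the aluminium tray, then slide the loaded tray fully home, straight and flat, into the slot at the bottom of the chest's front, with all castings still in it. Leave the oil bottle, the mug and the steel block where they are.

Things in the scene. Friction and masses are not known exactly. Their poses are not given: they have to be found in the camera images.
- chest: fixed grey sheet-metal chest, 180 deep (x) x 154 wide (y) x 83 high; origin: centre of its underside on the bench; x points from its front (with the open slot) to its back, z up. A lidded well above, a slot for the tray below. The tray is home when its origin lies at about x=-1, y=0 of this frame, facing the same way
- slot_mouth (a point): middle of the lower edge of the slot's mouth, on the chest's front face (chest x=-90, z=0), axes as the chest's. Slot: 138 wide, 48 high, 174 deep to the back wall that stops the tray; its floor is the bench top itself. Two guides 30 high flare out either side of the mouth, to 28 in front of it
- well_floor (a point): centre of the floor of the well under the lid (53 above the bench), axes as the chest's. The well is 168 long (x), 138 wide (y), 30 deep; its rim is 83 above the bench
- lid (a joint): chest lid's hinge angle (rad): 0 shut, 1.9 fully open on its stop (leaning back past upright, stays there by its weight; let go below about 1.5 it falls shut)
- lid_handle (a point): middle of the round steel bar handle on the lid (bar 10 dia, 80 long between its two posts, parallel to the chest's y); with the lid shut it is 36 above the lid's underside, about 120 above the bench, 160 in front of the hinge axis; the bar's axis is 32 above the lid's upper face
- lid_hinge (a point): point on the lid's hinge axis, top of the chest's back edge, 84 above the bench; the axis runs along the chest's y; lid is 180 deep, 154 wide, 4 thick, 0.35 kg
- tray: loose aluminium tray, 170 long (x) x 130 wide (y), walls and floor 4 thick, walls 22 high but the front wall (x=-85) 46 high; 0.35 kg. Origin: centre of its underside; x points from its front (pull) end to its rear end, which goes into the slot first. It starts flat on the bench, rear end roughly towards the chest
- tray_pull (a point): middle of the tray's pull: a round bar 10 dia, 80 long along the tray's y, 40 in front of the front wall (tray x=-125) and 55 above the bench
- casting0: loose flanged steel casting, plain grey: round flange 36 dia and 8 high, with a round boss 24 dia and 20 high on top (28 high overall, 0.09 kg; dark dot on the boss). Starts standing on its flange on the bench. Origin: centre of the flange's underside; z runs up through the boss. 4 to 6 such castings are present; an absent one reads None
- casting1: loose flanged steel casting, plain grey: round flange 36 dia and 8 high, with a round boss 24 dia and 20 high on top (28 high overall, 0.09 kg; dark dot on the boss). Starts standing on its flange on the bench. Origin: centre of the flange's underside; z runs up through the boss. 4 to 6 such castings are present; an absent one reads None
- casting2: loose flanged steel casting, plain grey: round flange 36 dia and 8 high, with a round boss 24 dia and 20 high on top (28 high overall, 0.09 kg; dark dot on the boss). Starts standing on its flange on the bench. Origin: centre of the flange's underside; z runs up through the boss. 4 to 6 such castings are present; an absent one reads None
- casting3: loose flanged steel casting, plain grey: round flange 36 dia and 8 high, with a round boss 24 dia and 20 high on top (28 high overall, 0.09 kg; dark dot on the boss). Starts standing on its flange on the bench. Origin: centre of the flange's underside; z runs up through the boss. 4 to 6 such castings are present; an absent one reads None
- casting4: loose flanged steel casting, plain grey: round flange 36 dia and 8 high, with a round boss 24 dia and 20 high on top (28 high overall, 0.09 kg; dark dot on the boss). Starts standing on its flange on the bench. Origin: centre of the flange's underside; z runs up through the boss. 4 to 6 such castings are present; an absent one reads None
- casting5: loose flanged steel casting, plain grey: round flange 36 dia and 8 high, with a round boss 24 dia and 20 high on top (28 high overall, 0.09 kg; dark dot on the boss). Starts standing on its flange on the bench. Origin: centre of the flange's underside; z runs up through the boss. 4 to 6 such castings are present; an absent one reads None
- chisel: loose dark steel cold chisel lying flat on the bench: 125 long, shank 14 x 14 (x from -62 to +27), flat blade 20 wide and 7 thick (x +27 to +62); 0.17 kg. Origin: underside at mid-length; x points along it to the blade, z up
- oil_bottle: bystander: grey oil bottle, 52 dia, 130 high; origin at the centre of its underside
- mug: bystander: white mug, 76 dia, 85 high; origin at the centre of its underside
- bench_block: bystander: plain steel block 70 x 50 x 30; origin at the centre of its underside
There are look-alikes about, which are no part of the job. Leave any green or orange look-alike of the casting4 alone.

How it is judged:
By the outcome, as a careful person would: the job done as asked, in the order asked, and still so for the second after the job is handed in, with the robot touching nothing.
Of casting0, casting1, casting2, casting3, casting4, casting5 only 4 to 6 are there at a start; the rules pass over those that are not, and their reading is None.
At some moment in a run one of casting0, casting1, casting2, casting3, casting4, casting5, chisel may be knocked a few centimetres aside while the robot is not near it.
Once in a run the grip may slacken for a moment while it holds something.
It also fails if it takes over 210 s, if anything falls off the work surface, if the arm or the gripper's body presses on something with over 40 N, if the wrist force passes 120 N, or if a joint passes its speed limit or range.

## Robot

A 6-joint arm with a two-finger parallel gripper is mounted at the origin on the work surface. World frame = base frame: x ahead of the robot, y to its left, z up, the work surface at z = 0. Lengths are in m, angles in degrees, forces in N, time in s.
With the tool pointing down it reaches from about 0.35 to 0.875 m from the base axis. Payload 4.2 kg.
Tool frame: the origin (TCP) lies on the mounting face of the last link; the fingertips stand 182 mm ahead of it and the grasp point (between the pads) lies 164 mm ahead of it (r.tcp_to_grasp is the distance from the TCP to the grasp point, in m); z points along the fingers, y is the line along which they close (so a half turn about z gives the same grasp; the last joint's range is limited). The gripper opens to 87 mm and grips with 3 to 60 N. Pads are 19 mm wide; open, the fingers measure 117 mm over their backs; the gripper's body (75 mm by 190 mm) begins 51 mm behind the grasp point.
Start: joints at [85.405, 22.042, 0.453, 0, -68.411, -14.817], TCP at [0.208, 0.589, 0.405] pointing down, gripper open.
Joint ranges: [-179.83, 179.83], [-69.29, 118.12], [-61.27, 80.66], [-181.25, 117.63], [-171.15, -9.14], [-177.46, 177.46]. Speed limits (degrees/s): [159.86, 159.86, 180, 180, 180, 180].

## Interface

Orientations are given as a 3x3 rotation matrix whose columns are the frame's x, y, z axes.
In Python, from station import sense, eyes, r gives the robot as it stands.
- The arm moves only by the tool jog_arm, never from a script. Its argument "increments" is a list of rows, each a list of 4 numbers: the shift along the tool's x, y, z normalised to -1 to 1, where 1 is 0.02 m, then the turn about the tool's z normalised to -1 to 1, where 1 is 0.08 rad. A call has 1 to 10 rows; each row shifts and turns the commanded pose from where the row before left it, along the tool's axes as they then stand; what a row does not reach is not made up. A row lasts 1/10 s, in which the tool goes at most 50 mm and 8.59 degrees, less where a joint would pass 70% of its speed; a pose out of reach is approached as far as the arm can. A call with a number of a shift or a turn outside -1 to 1 is refused whole. A call with a gripper value outside its range is refused whole. "grip" is the finger opening in mm, from 0 to 87, set as the call begins (left out, the last holds). The fingers move at their own pace and stop on an object; the grip force is fixed at half the most. Time passes only in rows, so rows that do not move let the fingers close. It gives the time, the measured TCP pose, the force, the opening and the grip force at its end, in the units of the state.
- sense(): the state, without advancing time (a new reading comes with each control period).
- eyes.capture(name): name is "scene" or "top"; returns the picture (420x560x3 uint8, blue, green, red); there is no depth.
- eyes.get_calibration(name): a dict with "camera_matrix" (3x3 intrinsics, pixels), "R" (3x3) and "t" (3): a world point X has camera coordinates R X + t. Camera axes: x right, y down, z forward; pixel columns grow to the right and rows downward; lengths in m; the calibration is good to about 2 mm. A picture is of the moment at which its call begins. get_calibration takes no time and is no camera call.
- r.finish_job(): hands the job in; it is judged then, once.
Trained networks look in the newest picture that a camera, given by its name, has taken for a name from the list of things; names that differ only in an ending like _2 or _b are one class to them, and where a whole thing is asked for, a point or a joint stands for the part that bears it (a point fixed in the world has none). Each returns a list of dicts, best first, with "conf" (0 to 1); they miss things now and then, are a little off and sometimes report something else, mostly with a low value. They report only what shows in the picture. A call takes as long as a camera call. They do not tell look-alikes from the thing itself.
- eyes.spot_in(camera, name): "centre" ([x, y, z] in m, in world coordinates, good to about 4 mm: the middle of the surface that is visible of it).
- eyes.outline_of(camera, name): "mask" (420x560 bool, what is visible of it).
The state is a dict: "time_s": time; "joints": joint angles; "joint_velocities": joint speeds; "effort": joint torques, N m; "tcp_pos": TCP position; "ee_rot": TCP orientation; "wrist_force": force on the tool from outside, world axes, zero at the start; "moment": the same for the moment, N m; "gripper_width": opening from 0.0 (shut) to 1.0 (fully open); "gripper_force": force on a finger pad.
Only numpy, scipy, OpenCV 4.12 (cv2) and the standard library are available. Lean on these libraries where they do the work, as an engineer would, in place of code of your own. Each camera call takes 0.05 s, during which the arm holds its last target. There are 200 camera calls.

## Working session

There is one attempt and no reset: what is moved stays moved. The work goes in short steps, Python scripts to look and compute and a tool call to move; the robot and the scene stay as the last step left them, time stands still between calls to the robot, and variables do not carry over. Pictures are saved under pics/ and viewed, at most 14 in all, crops included, and the job is handed in when it is done.

Besides the shell and the picture viewer there is one more tool, called after "Request:" as name(argument=value, ...) on one line, values as JSON. jog_arm: Moves the arm, as the interface text tells. Its arguments: {"type":"object","properties":{"increments":{"type":"array"},"grip":{"type":"number"}},"required":["increments"]}

```bash
ls; mkdir -p pics; cat > a.py <<'E'
from station import sense, eyes, r
import cv2,numpy as np
s=sense(); print({k:np.round(v,3).tolist() for k,v in s.items()})
for c in("scene","top"):
    cv2.imwrite(f"pics/{c}0.png",eyes.capture(c))
    k=eyes.get_calibration(c); print(c,np.round(-np.array(k["R"]).T@np.array(k["t"]),3),np.round(k["R"],3).tolist(),np.round(k["camera_matrix"],0).tolist())
    for n in["chest","lid_handle","slot_mouth","tray","tray_pull","casting0","chisel","oil_bottle","mug","bench_block"]:
        for d in eyes.spot_in(c,n): print(c,n,round(d["conf"],2),np.round(d["centre"],3))
E
python3 a.py
```

```text
pics
{'time_s': 0.0, 'joints': [85.406, 22.093, 0.379, -0.03, -68.411, -14.817], 'joint_velocities': [0.007, 0.058, 0.105, -0.052, -0.076, -0.104], 'effort': [0.0, -39.066, 18.74, 4.22, 0.011, -0.0], 'tcp_pos': [0.208, 0.589, 0.404], 'ee_rot': [[0.943, -0.333, -0.001], [-0.333, -0.943, -0.002], [0.0, 0.002, -1.0]], 'wrist_force': [0.3, 0.816, 0.342], 'moment': [0.008, -0.029, 0.002], 'gripper_force': 0.0, 'gripper_width': 1.003}
scene [0.808 0.438 0.828] [[-0.863, 0.505, -0.012], [0.433, 0.728, -0.532], [-0.259, -0.464, -0.847]] [[387.0, 0.0, 274.0], [0.0, 387.0, 206.0], [0.0, 0.0, 1.0]]
scene chest 0.57 [ 0.527 -0.205  0.088]
scene chest 0.2 [0.546 0.101 0.002]
scene lid_handle 0.82 [ 0.527 -0.225  0.088]
scene lid_handle 0.62 [ 0.528 -0.204  0.089]
scene slot_mouth 0.74 [ 0.534 -0.204  0.078]
scene slot_mouth 0.67 [ 0.754 -0.157  0.057]
scene slot_mouth 0.56 [ 0.522 -0.224  0.086]
scene tray 0.74 [0.546 0.099 0.005]
scene tray_pull 0.93 [0.542 0.098 0.003]
scene casting0 0.81 [0.608 0.328 0.011]
scene casting0 0.79 [0.74  0.274 0.011]
scene casting0 0.72 [0.775 0.177 0.086]
scene c
[... 538 characters left out ...]
-0.228  0.085]
top lid_handle 0.77 [ 0.518 -0.233  0.085]
top slot_mouth 0.91 [ 0.515 -0.226  0.083]
top tray 0.58 [0.548 0.103 0.004]
top tray 0.44 [0.643 0.251 0.018]
top tray 0.23 [ 0.512 -0.229  0.083]
top tray_pull 0.7 [0.544 0.097 0.006]
top casting0 0.73 [0.486 0.376 0.014]
top casting0 0.63 [0.642 0.253 0.015]
top casting0 0.62 [0.735 0.271 0.017]
top casting0 0.59 [0.557 0.37  0.016]
top casting0 0.57 [0.677 0.178 0.01 ]
top chisel 0.84 [ 0.682 -0.004  0.015]
top chisel 0.54 [ 0.518 -0.231  0.088]
top oil_bottle 0.68 [0.76  0.156 0.086]
top mug 0.67 [ 0.762 -0.173  0.04 ]
top mug 0.45 [ 0.677 -0.004  0.015]
top mug 0.39 [0.55  0.102 0.002]
top bench_block 0.91 [ 0.378 -0.333  0.028]
```

View pics/scene0.png

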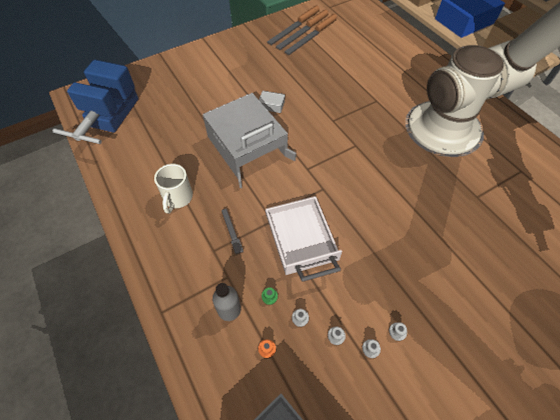

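View pics/top0.png

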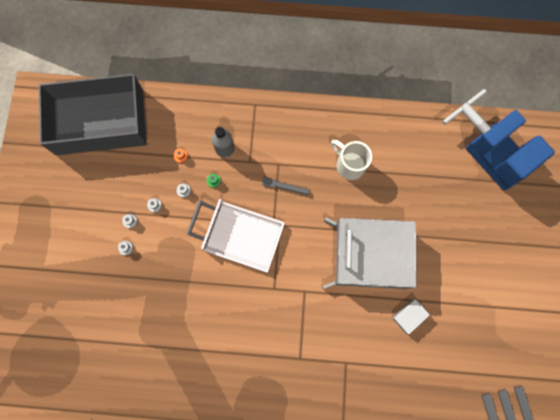

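The scene picture shows the chest at about (248,130) with its slot facing the tray at (303,235). There are four plain grey castings, at (300,317), (337,335), (372,348) and (398,330). The green one at (270,296) and the orange one at (267,348) are look-alikes.

In the top picture the chest is at (375,252), the tray at (243,237), and the chisel at (287,186) with one end at (265,182). I'll fit models to the masks in both views next.

```bash
cat > fit.py <<'E'
from station import sense, eyes, r
import cv2,numpy as np
from scipy.optimize import minimize
CAM={c:{k:np.array(v) for k,v in eyes.get_calibration(c).items()} for c in("scene","top")}
def box(x0,x1,y0,y1,z0,z1): return np.array([[x,y,z] for x in(x0,x1) for y in(y0,y1) for z in(z0,z1)])/1000
def cyl(d,z0,z1):
    a=np.linspace(0,2*np.pi,24); return np.array([[d/2*np.cos(t),d/2*np.sin(t),z] for t in a for z in(z0,z1)])/1000
def guide(s): return np.array([[x,s*y,z] for x,y in((-90,69),(-90,73),(-118,79),(-118,83)) for z in(0,30)])/1000
M={"chest":[box(-90,90,-77,77,0,87),guide(1),guide(-1),box(-75,-65,-40,40,115,125)],
 "tray":[box(-85,85,-65,65,0,22),box(-85,-81,-65,65,0,46),box(-130,-120,-40,40,50,60),box(-125,-85,-42,-36,50,60),box(-125,-85,36,42,50,60)],
 "chisel":[box(-62,27,-7,7,0,14),box(27,62,-10,10,3.5,10.5)],
 "casting":[cyl(36,0,8),cyl(24,8,28)]}
def proj(c,P):
    k=CAM[c]; q=(P@k["R"].T+k["t"])@k["camera_matrix"].T; return q[:,:2]/q[:,2:]
S=3
def place(P,p):
    c,s=np.cos(p[3]),np.sin(p[3]); return P@np.array([[c,-s,0],[s,c,0],[0,0,1]]).T+p[:3]
def sil(c,parts,p):
    m=np.zeros((420*S,560*S),np.uint8)
    for P in parts:
        h=cv2.convexHull(((proj(c,place(P,p))+.5)*S-.5).astype(np.float32))
        cv2.fillConvexPoly(m,np.round(h*16).astype(np.int32),1,shift=4)
    return m>0
def fit(model,p0,masks,fz=True,fyaw=True):
    big={c:cv2.resize(m.astype(np.uint8),None,fx=S,fy=S,interpolation=cv2.INTER_LINEAR)>0 if 0 else np.kron(m,np.ones((S,S)))>0 for c,m in masks.items()}
    idx=[0,1]+([2] if fz else [])+([3] if fyaw else [])
    def full(v): p=np.array(p0,float); p[idx]=v; return p
    def ious(v): 
        o=[]
        for c in big:
            s=sil(c,M[model],full(v)); o.append((s&big[c]).sum()/max(1,(s|big[c]).sum()))
        return o
    f=lambda v:-sum(ious(v))
    v=np.array(p0,float)[idx]
    for sc in(1,.3):
        st=np.array([.015,.015]+([.006] if fz else [])+([.12] if fyaw else []))*sc
        v=minimize(f,v,method="Nelder-Mead",options=dict(initial_simplex=np.vstack([v]+[v+np.eye(len(v))[i]*st[i] for i in range(len(v))]),xatol=1e-4,fatol=1e-4)).x
    return full(v),ious(v)
def tool():
    s=sense(); R=np.array(s["ee_rot"]); g=np.array(s["tcp_pos"])+R[:,2]*r.tcp_to_grasp
    return s,R,g
E
cat > b.py <<'E'
from fit import *
for c in CAM: eyes.capture(c)
def near(c,name,p):
    best=None
    for d in eyes.outline_of(c,name):
        ys,xs=np.nonzero(d["mask"])
        if len(xs)<20: continue
        e=np.hypot(*(np.array([xs.mean(),ys.mean()])-proj(c,np.array([p[:3]]))[0]))
        if e<25 and(best is None or d["conf"]>best[0]): best=(d["conf"],d["mask"])
    return None if best is None else best[1]
h=np.pi/2
for n,p0 in [("chest",[.515,-.25,0,-h]),("tray",[.548,.10,0,-h-.3]),("chisel",[.682,0,0,-h+2.8])]:
    ms={c:near(c,n,p0) for c in CAM}; ms={c:m for c,m in ms.items() if m is not None}
    for fz in(False,True):
        p,i=fit(n,p0,ms,fz); print(n,list(ms),np.round(p[:3],4),round(np.degrees(p[3]),1),np.round(i,3))
E
cat > c.py <<'E'
from fit import *
import sys
# castings: pair detections of both views
col={}
for c in CAM: col[c]=(eyes.capture(c),eyes.outline_of(c,"casting0"))
for q in [(.608,.33),(.64,.253),(.74,.272),(.557,.378),(.68,.18),(.492,.38)]:
    ms={}
    for c in CAM:
        pc=proj(c,np.array([[*q,.014]]))[0]
        L=[(np.hypot(*(np.argwhere(d["mask"]).mean(0)[::-1]-pc)),d["mask"]) for d in col[c][1] if d["mask"].sum()>15]
        L=[l for l in L if l[0]<12]
        if L: ms[c]=min(L,key=lambda l:l[0])[1]
    if not ms: continue
    c0=list(ms)[0]; p,i=fit("casting",[*q,0,0],ms,len(ms)==2,False)
    print(q,np.round(p[:3],4),np.round(i,2),{c:np.round(col[c][0][m].mean(0)) for c,m in ms.items()})
E
python3 b.py; python3 c.py
```

```text
chest ['scene', 'top'] [ 0.5194 -0.2347  0.    ] -88.6 [0.882 0.952]
chest ['scene', 'top'] [ 0.5192 -0.235  -0.0012] -88.6 [0.882 0.951]
tray ['scene', 'top'] [0.5415 0.0883 0.    ] -104.2 [0.942 0.951]
tray ['scene', 'top'] [ 0.5414  0.0879 -0.0031] -104.1 [0.949 0.955]
chisel ['scene', 'top'] [ 0.6803 -0.0056  0.    ] 79.7 [0.891 0.822]
chisel ['scene', 'top'] [ 0.6802 -0.0052  0.003 ] 79.7 [0.89  0.837]
(0.608, 0.33) [6.056e-01 3.258e-01 6.000e-04] [0.91 0.79] {'scene': array([151., 155., 158.]), 'top': array([175., 181., 184.])}
(0.64, 0.253) [ 0.6503  0.2533 -0.0026] [0.82 0.85] {'scene': array([156., 159., 160.]), 'top': array([172., 178., 181.])}
(0.74, 0.272) [ 0.7427  0.2731 -0.0069] [0.8  0.87] {'scene': array([ 67., 114., 202.]), 'top': array([ 70., 125., 214.])}
(0.557, 0.378) [ 0.5572  0.3828 -0.005 ] [0.88 0.81] {'scene': array([149., 154., 157.]), 'top': array([168., 174., 178.])}
(0.68, 0.18) [ 0.6814  0.1795 -0.0029] [0.83 0.92] {'scene': array([ 77., 131.,  74.]), 'top': array([ 85., 147.,  86.])}
(0.492, 0.38) [ 0.4906  0.3832 -0.0008] [0.91 0.79] {'scene': array([148., 152., 154.]), 'top': array([170., 175., 179.])}
```

```bash
cat > ov.py <<'E'
from fit import *
T=[("chest",[.5194,-.2347,0,np.radians(-88.6)]),("tray",[.5415,.0883,0,np.radians(-104.2)]),("chisel",[.6803,-.0056,0,np.radians(79.7)])]
out=[]
for c,(x,y,w,h) in {"scene":(200,80,145,205),"top":(180,160,245,140)}.items():
    k=4 if c=="scene" else 3
    k=2.9 if c=="scene" else 1.6*2
    im=cv2.resize(eyes.capture(c)[y:y+h,x:x+w],None,fx=2.9 if c=="scene" else 1.75,fy=2.9 if c=="scene" else 1.75,interpolation=cv2.INTER_CUBIC); f=2.9 if c=="scene" else 1.75
    for n,p in T:
        for P in M[n]:
            hu=cv2.convexHull(((proj(c,place(P,p))-[x,y])*f).astype(np.float32)); cv2.polylines(im,[np.int32(hu)],True,(0,0,255),1)
    out.append(im)
H=max(o.shape[0] for o in out); out=[cv2.copyMakeBorder(o,0,H-o.shape[0],0,0,cv2.BORDER_CONSTANT) for o in out]
im=np.hstack(out)[:600,:]; im=im[:,:850]; 
im=cv2.resize(im,None,fx=min(1,800/im.shape[1]),fy=min(1,800/im.shape[1])); cv2.imwrite("pics/ov1.png",im)
E
python3 ov.py
```

```text
(no output)
```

View pics/ov1.png

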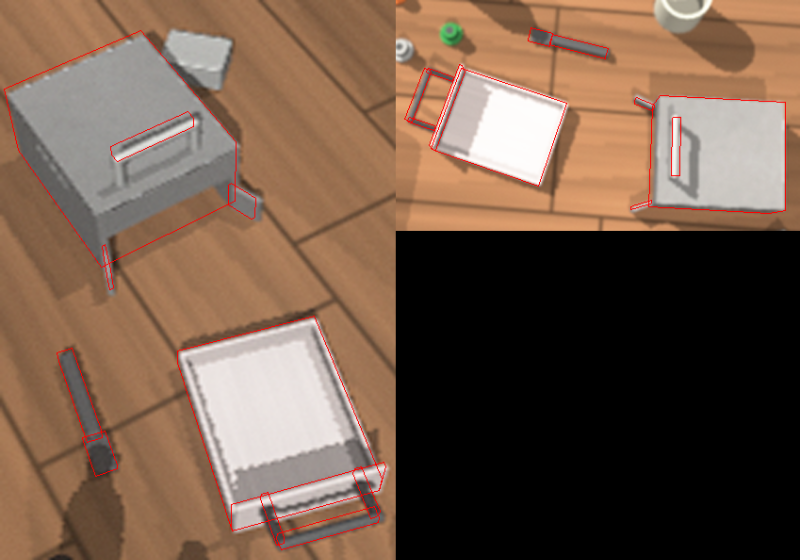

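The overlay shows the chest, tray and chisel models lying on their edges in both views. The blade is at the end towards the robot's left. I'll go to the lid handle now.

Request:
jog_arm(increments=[[0,0,0,-0.9],[0,0,0,-0.91],[0,0,0,-0.91],[0,0,0,-0.91],[0,0,0,-0.91],[0.36,0.95,0,0],[0.36,0.95,0,0],[0.36,0.95,0,0],[0.36,0.95,0,0],[0.36,0.95,0,0]], grip=44)

```text
time_s: 2.8
tcp_pos: [0.2462, 0.4946, 0.4049]
ee_rot: [[1.0, 0.025, 0.0], [0.025, -1.0, 0.0], [0.0, -0.0, -1.0]]
wrist_force: [-0.8, 0.6, 0.1]
gripper_width: 0.506
gripper_force: 0.0
```

Request:
jog_arm(increments=[[0.36,0.95,0,0],[0.36,0.95,0,0],[0.36,0.95,0,0],[0.36,0.95,0,0],[0.36,0.95,0,0],[0.36,0.95,0,0],[0.36,0.95,0,0],[0.36,0.95,0,0],[0.36,0.95,0,0],[0.36,0.95,0,0]])

```text
time_s: 3.8
tcp_pos: [0.3231, 0.3056, 0.4048]
ee_rot: [[1.0, 0.024, 0.0], [0.024, -1.0, 0.0], [0.0, -0.0, -1.0]]
wrist_force: [0.2, -0.7, 0.6]
gripper_width: 0.506
gripper_force: 0.0
```

Request:
jog_arm(increments=[[0.36,0.95,0,0],[0.36,0.95,0,0],[0.36,0.95,0,0],[0.36,0.95,0,0],[0.36,0.95,0,0],[0.36,0.95,0,0],[0.36,0.95,0,0],[0.36,0.95,0,0],[0.36,0.95,0,0],[0.36,0.95,0,0]])

```text
time_s: 4.8
tcp_pos: [0.3993, 0.1173, 0.4048]
ee_rot: [[1.0, 0.024, 0.0], [0.024, -1.0, 0.0], [0.0, -0.0, -1.0]]
wrist_force: [0.8, -0.5, -0.0]
gripper_width: 0.507
gripper_force: 0.0
```

Request:
jog_arm(increments=[[0.36,0.95,0,0],[0.36,0.95,0,0],[0.36,0.95,0,0],[0.36,0.95,0,0],[0.36,0.95,0,0],[0.36,0.95,0,0],[0.36,0.95,0,0],[0.36,0.95,0,0],[0,0,0,0],[0,0,0,0]])

```text
time_s: 5.8
tcp_pos: [0.4602, -0.0323, 0.4046]
ee_rot: [[1.0, 0.023, -0.0], [0.023, -1.0, 0.0], [-0.0, -0.0, -1.0]]
wrist_force: [0.1, -0.4, -0.4]
gripper_width: 0.508
gripper_force: 0.0
```

Request:
jog_arm(increments=[[0.39,0.957,0,0],[0.39,0.957,0,0],[0.39,0.957,0,0],[0.39,0.957,0,0],[0.39,0.957,0,0],[0.39,0.957,0,0],[0.39,0.957,0,0],[0,0,0.96,0],[0,0,0.96,0],[0,0,0.96,0]])

```text
time_s: 6.8
tcp_pos: [0.5181, -0.1637, 0.3466]
ee_rot: [[1.0, 0.025, 0.0], [0.025, -1.0, 0.0], [0.0, -0.0, -1.0]]
wrist_force: [0.3, 0.7, 0.2]
gripper_width: 0.504
gripper_force: 0.0
```

Request:
jog_arm(increments=[[0,0,0.96,0],[0,0,0.96,0],[0,0,0.96,0],[0,0,0.06,0],[0,0,0,0]])

```text
time_s: 7.3
tcp_pos: [0.5185, -0.1637, 0.2886]
ee_rot: [[1.0, 0.026, -0.0], [0.026, -1.0, -0.0], [-0.0, 0.0, -1.0]]
wrist_force: [-0.2, -0.1, 0.5]
gripper_width: 0.506
gripper_force: 0.0
```

Request:
jog_arm(increments=[[0,0,0,0],[0,0,0,0],[0,0,0,0],[0,0,0,0],[0,0,0,0],[0,0,0,0]], grip=0)

```text
time_s: 7.9
tcp_pos: [0.5183, -0.1626, 0.2886]
ee_rot: [[1.0, 0.024, 0.001], [0.024, -1.0, 0.003], [0.001, -0.003, -1.0]]
wrist_force: [-0.5, 10.6, 3.7]
gripper_width: 0.104
gripper_force: 30.0
```

```bash
cat > arc.py <<'E'
import sys; from fit import *
s,R,g=tool(); print("grasp",np.round(g,4),"F",np.round(s["wrist_force"],1),"w",round(s["gripper_width"]*87,1))
t0,t1,n=map(float,sys.argv[1:4])
f=lambda t:np.array([-(160*np.cos(t)-36*np.sin(t)),160*np.sin(t)+36*np.cos(t)])/20 # back, up
a=np.linspace(t0,t1,int(n)+1); q=np.array([f(t) for t in a]); d=np.diff(q,axis=0)
print([[0,round(x,2),round(-z,2),0] for x,z in d]); print(q[0]*20,q[-1]*20,s["joints"])
E
python3 arc.py 0 1.83 30
```

```text
grasp [ 0.5184 -0.1621  0.1251] F [-0.5 10.6  3.7] w 9.1
[[0, np.float64(0.12), np.float64(-0.48), 0], [0, np.float64(0.15), np.float64(-0.48), 0], [0, np.float64(0.18), np.float64(-0.47), 0], [0, np.float64(0.21), np.float64(-0.45), 0], [0, np.float64(0.24), np.float64(-0.44), 0], [0, np.float64(0.26), np.float64(-0.42), 0], [0, np.float64(0.29), np.float64(-0.41), 0], [0, np.float64(0.31), np.float64(-0.39), 0], [0, np.float64(0.34), np.float64(-0.37), 0], [0, np.float64(0.36), np.float64(-0.35), 0], [0, np.float64(0.38), np.float64(-0.33), 0], [0, np.float64(0.4), np.float64(-0.3), 0], [0, np.float64(0.42), np.float64(-0.28), 0], [0, np.float64(0.43), np.float64(-0.25), 0], [0, np.float64(0.45), np.float64(-0.22), 0], [0, np.float64(0.46), np.float64(-0.2), 0], [0, np.float64(0.47), np.float64(-0.17), 0], [0, np.float64(0.48), np.float64(-0.14), 0], [0, np.float64(0.49), np.float64(-0.11), 0], [0, np.float64(0.49), np.float64(-0.08), 0], [0, np.float64(0.5), np.float64(-0.05), 0], [0, np.float64(0.5), np.float64(-0.02), 0], [0, np.float64(0.5), np.float64(0.01), 0], [0, np.float64(0.5), np.float64(0.04), 0], [0, np.float64(0.49), np.float64(0.07), 0], [0, np.float64(0.49), np.float64(0.1), 0], [0, np.float64(0.48), np.float64(0.13), 0], [0, np.float64(0.47), np.float64(0.16), 0], [0, np.float64(0.46), np.float64(0.19), 0], [0, np.float64(0.45), np.float64(0.22), 0]]
[-160.   36.] [ 75.80714342 145.42791   ] [ -0.35736851  20.75992021 -20.00280623  -0.25799635 -49.20011789
  91.88505242]
```

Request:
jog_arm(increments=[[0,0.06,-0.48,0],[0,0.15,-0.48,0],[0,0.18,-0.47,0],[0,0.21,-0.45,0],[0,0.24,-0.44,0],[0,0.26,-0.42,0],[0,0.29,-0.41,0],[0,0.31,-0.39,0],[0,0.34,-0.37,0],[0,0.36,-0.35,0]])

```text
time_s: 8.9
tcp_pos: [0.5195, -0.2109, 0.3754]
ee_rot: [[1.0, 0.025, 0.002], [0.025, -1.0, 0.003], [0.002, -0.003, -1.0]]
wrist_force: [-1.5, 10.5, 5.7]
gripper_width: 0.105
gripper_force: 30.0
```

Request:
jog_arm(increments=[[0,0.38,-0.33,0],[0,0.4,-0.3,0],[0,0.42,-0.28,0],[0,0.43,-0.25,0],[0,0.45,-0.22,0],[0,0.46,-0.2,0],[0,0.47,-0.17,0],[0,0.48,-0.14,0],[0,0.49,-0.11,0],[0,0.49,-0.08,0]])

```text
time_s: 9.9
tcp_pos: [0.522, -0.3023, 0.4163]
ee_rot: [[1.0, 0.025, 0.003], [0.025, -1.0, -0.001], [0.002, 0.001, -1.0]]
wrist_force: [1.6, 3.6, 4.9]
gripper_width: 0.102
gripper_force: 30.0
```

Request:
jog_arm(increments=[[0,0.5,-0.05,0],[0,0.5,-0.02,0],[0,0.5,0.01,0],[0,0.5,0.04,0],[0,0.49,0.07,0],[0,0.49,0.1,0],[0,0,0,0]])

```text
time_s: 10.6
tcp_pos: [0.5236, -0.3627, 0.411]
ee_rot: [[1.0, 0.023, 0.0], [0.023, -1.0, -0.001], [0.0, 0.001, -1.0]]
wrist_force: [4.7, 0.6, 0.5]
gripper_width: 0.099
gripper_force: 30.0
```

Request:
jog_arm(increments=[[0,0.48,0.13,0],[0,0.47,0.16,0],[0,0.46,0.19,0],[0,0.45,0.22,0],[0,0,0,0]])

```text
time_s: 11.1
tcp_pos: [0.5242, -0.3999, 0.3968]
ee_rot: [[1.0, 0.023, -0.001], [0.023, -1.0, -0.0], [-0.001, 0.0, -1.0]]
wrist_force: [5.2, 0.6, -0.1]
gripper_width: 0.102
gripper_force: 30.0
```

Request:
jog_arm(increments=[[0,0,0,0],[0,0,0,0],[0,0,-0.5,0],[0,0,-1,0],[0,0,-1,0],[0,0,-1,0],[0,0,-1,0]], grip=17)

```text
time_s: 11.8
tcp_pos: [0.5233, -0.3983, 0.4897]
ee_rot: [[1.0, 0.024, -0.001], [0.024, -1.0, 0.0], [-0.001, -0.0, -1.0]]
wrist_force: [0.7, 0.7, 0.8]
gripper_width: 0.196
gripper_force: 0.0
```

```bash
python3 - <<'E'
from fit import *
im=[eyes.capture(c) for c in("scene","top")]
cv2.imwrite("pics/lid.png",np.hstack([cv2.resize(im[0][20:250,150:330],None,fx=2,fy=2),cv2.resize(im[1][150:380,290:490],None,fx=2,fy=2)]))
E
```

```text
(no output)
```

View pics/lid.png

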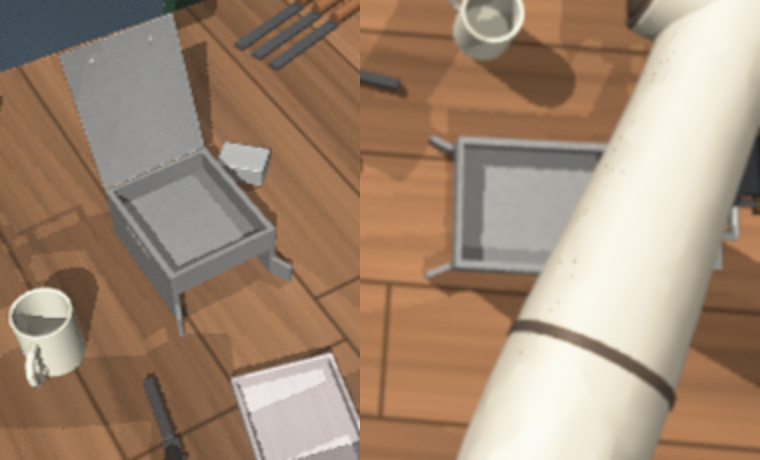

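The lid stands open on its stop: in the left half of the picture, the lid panel is at (130,100) and the open well at (190,215). I'll turn for the chisel and re-check it.

Request:
jog_arm(increments=[[0,0,0,0.965],[0,0,0,0.965],[0,0,0,0.965],[0,0,0,0.965],[0,0,0,0.965],[0,0,0,0.965],[0,0,0,0.965],[0,0,0,0.965],[0,0,0,0.965],[0,0,0,0.965]], grip=50)

```text
time_s: 12.9
tcp_pos: [0.5236, -0.3982, 0.4873]
ee_rot: [[0.731, -0.682, -0.002], [-0.682, -0.731, 0.001], [-0.003, 0.001, -1.0]]
wrist_force: [-0.5, -0.1, 0.4]
gripper_width: 0.576
gripper_force: 0.0
```

Request:
jog_arm(increments=[[0,0,0,0.965],[0,0,0,0.965],[0,0,0,0.965],[0,0,0,0.965],[0,0,0,0.965],[0,0,0,0.965],[0,0,0,0.965],[0,0,0,0.965],[0,0,0,0.965],[0,0,0,0.965]])

```text
time_s: 13.9
tcp_pos: [0.5236, -0.3982, 0.4873]
ee_rot: [[0.048, -0.999, -0.002], [-0.999, -0.048, 0.001], [-0.001, 0.002, -1.0]]
wrist_force: [-0.9, -0.0, -0.0]
gripper_width: 0.574
gripper_force: 0.0
```

Request:
jog_arm(increments=[[0,0,0,0.965],[0,0,0,0.965],[0,0,0,0.965],[-0.97,-0.2,0,0],[-0.97,-0.2,0,0],[-0.97,-0.2,0,0],[-0.97,-0.2,0,0],[-0.97,-0.2,0,0],[-0.97,-0.2,0,0],[-0.97,-0.2,0,0]])

```text
time_s: 14.9
tcp_pos: [0.5757, -0.269, 0.4874]
ee_rot: [[-0.18, -0.984, -0.003], [-0.984, 0.18, 0.001], [-0.0, 0.003, -1.0]]
wrist_force: [0.1, 0.2, 0.2]
gripper_width: 0.575
gripper_force: 0.0
```

```bash
cat > w.py <<'E'
# w.py name x y z yawdeg [near]: fit one thing; go.py: rows to target
from fit import *
import sys
def look(n,p0,cams=("scene","top"),verbose=True,net=None,rad=25,fz=False,fyaw=True):
    ms={}
    for c in cams:
        eyes.capture(c); q=proj(c,np.array([p0[:3]]))[0]; L=[]
        for d in eyes.outline_of(c,net or n):
            a=np.argwhere(d["mask"])
            if len(a)>15:
                e=np.hypot(*(a.mean(0)[::-1]-q))
                if e<rad: L.append((d["conf"],d["mask"]))
        if L: ms[c]=max(L,key=lambda l:l[0])[1]
    if not ms: print(n,"none"); return None
    p,i=fit(n,p0,ms,fz,fyaw); print(n,list(ms),np.round(p[:3],4),round(np.degrees(p[3]),1),np.round(i,2)); return p
def go(x,y,z,yaw):
    """turn units needed, then shift units in the tool axes after the turn; yaw = that of tool x"""
    s,R,g=tool(); cur=np.arctan2(R[1,0],R[0,0]); d=(np.radians(yaw)-cur+np.pi)%(2*np.pi)-np.pi
    a=np.radians(yaw); D=np.array([x,y,z])-g
    print("g",np.round(g,4),"yaw",round(np.degrees(cur),1),"turn units",round(-d/.08,2),"then x,y,z units",np.round([D@[np.cos(a),np.sin(a),0]/.02,D@[np.sin(a),-np.cos(a),0]/.02,-D[2]/.02],2),"w",round(s["gripper_width"]*87,1),"F",np.round(s["wrist_force"],1),"t",round(s["time_s"],1),"j6",round(s["joints"][5],0))
E
python3 - <<'E'
from w import *
look("chisel",[.68,-.0055,0,np.radians(79.7)])
go(.6793,-.0095,.0215,-100.3)
E
```

```text
chisel ['scene', 'top'] [ 0.6802 -0.0062  0.    ] 79.8 [0.89 0.87]
g [ 0.5755 -0.2695  0.3242] yaw -100.3 turn units 0.0 then x,y,z units [-13.72  -2.78  15.13] w 49.8 F [-0.3 -0.  -0.3] t 15.1 j6 0.0
```

Request:
jog_arm(increments=[[-0.98,-0.2,0,0],[-0.98,-0.2,0,0],[-0.98,-0.2,0,0],[-0.98,-0.2,0,0],[-0.98,-0.2,0,0],[-0.98,-0.2,0,0],[-0.98,-0.2,0,0],[-0.98,-0.2,0,0],[-0.98,-0.2,0,0],[-0.98,-0.2,0,0]])

```text
time_s: 16.1
tcp_pos: [0.651, -0.0829, 0.4881]
ee_rot: [[-0.18, -0.984, -0.0], [-0.984, 0.18, -0.0], [0.0, 0.0, -1.0]]
wrist_force: [-0.4, -0.5, -0.3]
gripper_width: 0.571
gripper_force: 0.0
```

Request:
jog_arm(increments=[[-0.98,-0.2,0,0],[-0.98,-0.2,0,0],[-0.98,-0.2,0,0],[-0.98,-0.2,0,0],[0,0,1,0],[0,0,1,0],[0,0,1,0],[0,0,1,0],[0,0,1,0],[0,0,1,0]])

```text
time_s: 17.1
tcp_pos: [0.6807, -0.009, 0.3674]
ee_rot: [[-0.179, -0.984, 0.0], [-0.984, 0.179, -0.0], [-0.0, -0.0, -1.0]]
wrist_force: [-0.2, -0.0, 0.6]
gripper_width: 0.576
gripper_force: 0.0
```

Request:
jog_arm(increments=[[0,0,1,0],[0,0,1,0],[0,0,1,0],[0,0,1,0],[0,0,1,0],[0,0,1,0],[0,0,1,0],[0,0,0,0],[0,0,0,0]])

```text
time_s: 18.0
tcp_pos: [0.6808, -0.0093, 0.2282]
ee_rot: [[-0.179, -0.984, -0.0], [-0.984, 0.179, -0.001], [0.001, 0.0, -1.0]]
wrist_force: [0.5, 0.4, 0.7]
gripper_width: 0.575
gripper_force: 0.0
```

```bash
python3 - <<'E'
from w import *
look("chisel",[.68,-.0055,0,np.radians(79.7)],cams=("scene",))
go(.6793,-.0095,.0215,-100.3)
E
```

```text
chisel ['scene'] [ 0.6804 -0.0027  0.    ] 79.5 [0.79]
g [ 0.6815 -0.0094  0.0661] yaw -100.3 turn units -0.0 then x,y,z units [0.03 0.11 2.23] w 50.0 F [0.  0.1 0.8] t 18.1 j6 -23.0
```

Request:
jog_arm(increments=[[0,0.1,0.8,0],[0,0,0.8,0],[0,0,0.6,0],[0,0,0,0]])

```text
time_s: 18.5
tcp_pos: [0.6785, -0.0094, 0.1838]
ee_rot: [[-0.179, -0.984, -0.0], [-0.984, 0.179, -0.0], [0.0, 0.0, -1.0]]
wrist_force: [0.2, -0.1, -0.1]
gripper_width: 0.576
gripper_force: 0.0
```

Request:
jog_arm(increments=[[0,0,0,0],[0,0,0,0],[0,0,0,0],[0,0,0,0],[0,0,0,0],[0,0,0,0],[0,0,0,0]], grip=0)

```text
time_s: 19.2
tcp_pos: [0.6786, -0.0095, 0.1845]
ee_rot: [[-0.179, -0.984, 0.001], [-0.984, 0.179, 0.0], [-0.0, -0.001, -1.0]]
wrist_force: [0.6, -0.5, 0.3]
gripper_width: 0.153
gripper_force: 30.0
```

Request:
jog_arm(increments=[[0,0,-0.5,0],[0,0,-1,0],[0,0,-1,0],[0,0,-1,0],[0,0,-1,0],[0,0,-1,0],[0,0,-1,0],[0,0,-1,0],[0,0,0,0]])

```text
time_s: 20.1
tcp_pos: [0.6788, -0.0095, 0.338]
ee_rot: [[-0.179, -0.984, 0.007], [-0.984, 0.179, 0.001], [-0.002, -0.006, -1.0]]
wrist_force: [0.5, 1.3, -0.8]
gripper_width: 0.154
gripper_force: 30.0
```

```bash
python3 - <<'E'
from w import *
look("chisel",[.68,-.0055,.15,np.radians(79.7)],cams=("scene",),rad=40)
# chest target: 4 mm in front of well centre for chisel origin; grasp 4mm behind chisel origin
go(.519-.0,-.235+.004-.004,.20,-88.6)
E
```

```text
chisel ['scene'] [ 0.6779 -0.0054  0.15  ] 79.1 [0.68]
g [ 0.6778 -0.0094  0.1705] yaw -100.4 turn units -2.57 then x,y,z units [11.08  8.21 -1.48] w 13.6 F [ 0.   0.2 -1.6] t 20.2 j6 -23.0
```

Request:
jog_arm(increments=[[0,0,0,-0.86],[0,0,0,-0.86],[0,0,0,-0.86],[0.5,0.4,0,0],[0.9,0.67,0,0],[0.9,0.67,0,0],[0.9,0.67,0,0],[0.9,0.67,0,0],[0.9,0.67,0,0],[0.9,0.67,0,0]])

```text
time_s: 21.2
tcp_pos: [0.5918, -0.1313, 0.3341]
ee_rot: [[0.025, -1.0, -0.0], [-1.0, -0.025, 0.0], [-0.0, 0.0, -1.0]]
wrist_force: [0.3, -0.4, -1.5]
gripper_width: 0.157
gripper_force: 30.0
```

Request:
jog_arm(increments=[[0.9,0.67,0,0],[0.9,0.67,0,0],[0.9,0.67,0,0],[0.9,0.67,0,0],[0.9,0.67,0,0],[0.6,0.4,0,0],[0,0,0,0]])

```text
time_s: 21.9
tcp_pos: [0.5194, -0.2353, 0.3343]
ee_rot: [[0.023, -1.0, -0.0], [-1.0, -0.023, -0.0], [0.0, 0.0, -1.0]]
wrist_force: [-0.1, -0.5, -1.1]
gripper_width: 0.159
gripper_force: 30.0
```

```bash
python3 - <<'E'
from w import *
go(.519,-.235,.076,-88.6)
im=[eyes.capture(c) for c in("scene","top")]
look("chisel",[.519,-.235,.15,np.radians(91.4)],rad=50)
cv2.imwrite("pics/ch.png",cv2.resize(im[0][20:250,150:330],None,fx=2.4,fy=2.4))
E
```

```text
g [ 0.5194 -0.2353  0.1708] yaw -88.7 turn units -0.01 then x,y,z units [-0.02  0.02  4.74] w 13.9 F [-0.1 -0.5 -1.1] t 21.9 j6 9.0
chisel ['scene', 'top'] [ 0.5191 -0.2259  0.15  ] 90.6 [0.53 0.33]
```

View pics/ch.png

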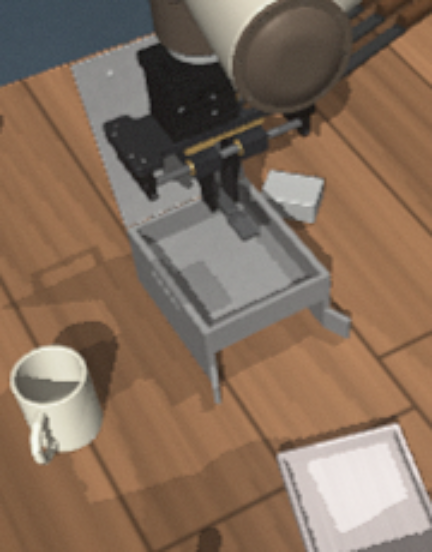

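The picture shows the chisel held level over the well, its blade at about (240,222) and the fingers at (220,185).

Request:
jog_arm(increments=[[0,0,0.9,0],[0,0,0.9,0],[0,0,0.9,0],[0,0,0.9,0],[0,0,0.5,0],[0,0,0.4,0],[0,0,0.2,0],[0,0,0,0]])

```text
time_s: 23.0
tcp_pos: [0.5209, -0.2335, 0.24]
ee_rot: [[0.026, -1.0, -0.0], [-1.0, -0.026, -0.0], [0.0, 0.0, -1.0]]
wrist_force: [-0.1, -0.3, -1.5]
gripper_width: 0.153
gripper_force: 30.0
```

Request:
jog_arm(increments=[[0,0,0.1,0],[0,0,0.05,0],[0,0,0,0]])

```text
time_s: 23.3
tcp_pos: [0.5207, -0.2337, 0.2374]
ee_rot: [[0.026, -1.0, 0.001], [-1.0, -0.026, -0.0], [0.0, -0.001, -1.0]]
wrist_force: [-0.2, 1.1, -1.8]
gripper_width: 0.156
gripper_force: 30.0
```

Request:
jog_arm(increments=[[0,0,0,0],[0,0,0,0],[0,0,0,0],[0,0,-0.5,0],[0,0,-1,0],[0,0,-1,0],[0,0,-1,0],[0,0,-1,0],[0,0,-1,0],[0,0,-1,0]], grip=40)

```text
time_s: 24.3
tcp_pos: [0.5205, -0.2336, 0.369]
ee_rot: [[0.026, -1.0, 0.001], [-1.0, -0.026, -0.0], [0.0, -0.001, -1.0]]
wrist_force: [-0.4, -1.0, 0.4]
gripper_width: 0.459
gripper_force: 0.0
```

```bash
cat > cast.py <<'E'
from w import *
def find(cams=("scene","top")):
    Q={}
    for c in cams:
        im=eyes.capture(c)
        for d in eyes.spot_in(c,"casting0"):
            x,y,z=d["centre"]; u,v=np.int32(np.round(proj(c,np.array([d["centre"]]))[0]))
            pt=im[max(v-2,0):v+3,max(u-2,0):u+3].reshape(-1,3).astype(int).mean(0)
            print(c,round(d["conf"],2),np.round(d["centre"],3),"sat" if np.ptp(pt)>35 else "grey",np.round(pt))
if __name__=="__main__":
    find()
E
python3 - <<'E'
from w import *
look("chisel",[.519,-.231,.053,np.radians(91.4)],cams=("scene",),rad=40)
from cast import find; find()
go(.6503,.2533,.2,-90)
E
```

```text
chisel ['scene'] [ 0.5195 -0.2295  0.053 ] 91.8 [0.92]
scene 0.77 [0.687 0.184 0.015] sat [ 80. 136.  74.]
scene 0.76 [0.608 0.327 0.01 ] grey [163. 166. 167.]
scene 0.66 [0.563 0.383 0.018] grey [157. 160. 161.]
scene 0.6 [0.744 0.274 0.01 ] sat [ 81. 111. 167.]
scene 0.54 [0.497 0.385 0.02 ] grey [151. 155. 156.]
scene 0.54 [0.653 0.259 0.017] grey [164. 167. 168.]
top 0.72 [0.601 0.315 0.017] grey [137. 142. 143.]
top 0.64 [0.736 0.271 0.018] sat [ 61. 118. 214.]
top 0.61 [0.486 0.376 0.018] grey [148. 153. 155.]
top 0.61 [0.676 0.177 0.011] sat [ 63. 118.  53.]
top 0.51 [0.557 0.371 0.017] grey [135. 140. 141.]
top 0.47 [0.644 0.251 0.016] grey [159. 164. 166.]
g [ 0.5201 -0.2334  0.2029] yaw -88.5 turn units 0.32 then x,y,z units [-24.34  -6.51   0.14] w 39.8 F [-0.5 -0.   0.1] t 24.6 j6 9.0
```

The chisel lies in the well. Next come the four grey castings, starting with the one nearest the bottle.

```bash
python3 - <<'E'
from w import *
go(.6500,.2537,.030,-104.2)
E
```

```text
g [ 0.5201 -0.2334  0.2029] yaw -88.5 turn units 3.42 then x,y,z units [-25.21  -0.32   8.64] w 39.8 F [-0.5 -0.   0.1] t 24.6 j6 9.0
```

Request:
jog_arm(increments=[[0,0,0,0.855],[0,0,0,0.855],[0,0,0,0.855],[0,0,0,0.855],[-0.97,-0.01,0,0],[-0.97,-0.01,0,0],[-0.97,-0.01,0,0],[-0.97,-0.01,0,0],[-0.97,-0.01,0,0],[-0.97,-0.01,0,0]])

```text
time_s: 25.6
tcp_pos: [0.5504, -0.1203, 0.3659]
ee_rot: [[-0.245, -0.969, -0.003], [-0.969, 0.245, -0.0], [0.001, 0.002, -1.0]]
wrist_force: [-0.0, 0.8, 0.5]
gripper_width: 0.46
gripper_force: 0.0
```

Request:
jog_arm(increments=[[-0.97,-0.01,0,0],[-0.97,-0.01,0,0],[-0.97,-0.01,0,0],[-0.97,-0.01,0,0],[-0.97,-0.01,0,0],[-0.97,-0.01,0,0],[-0.97,-0.01,0,0],[-0.97,-0.01,0,0],[-0.97,-0.01,0,0],[-0.97,-0.01,0,0]])

```text
time_s: 26.6
tcp_pos: [0.6003, 0.068, 0.3669]
ee_rot: [[-0.245, -0.97, -0.0], [-0.97, 0.245, -0.0], [0.0, 0.0, -1.0]]
wrist_force: [0.0, 0.1, -0.6]
gripper_width: 0.459
gripper_force: 0.0
```

Request:
jog_arm(increments=[[-0.97,-0.01,0,0],[-0.97,-0.01,0,0],[-0.97,-0.01,0,0],[-0.97,-0.01,0,0],[-0.97,-0.01,0,0],[-0.97,-0.01,0,0],[-0.97,-0.01,0,0],[-0.97,-0.01,0,0],[-0.97,-0.01,0,0],[-0.97,-0.01,0,0]])

```text
time_s: 27.6
tcp_pos: [0.6498, 0.2557, 0.3671]
ee_rot: [[-0.245, -0.969, -0.0], [-0.969, 0.245, -0.0], [0.0, 0.0, -1.0]]
wrist_force: [-0.2, -0.2, 0.3]
gripper_width: 0.456
gripper_force: 0.0
```

```bash
python3 - <<'E'
from w import *
look("casting",[.65,.2537,0,0],cams=("scene",),net="casting0",rad=12,fyaw=False)
go(.6500,.2537,.030,-104.2)
E
```

```text
casting ['scene'] [0.6482 0.2562 0.    ] 0.0 [0.92]
g [0.6498 0.2569 0.2029] yaw -104.1 turn units 0.03 then x,y,z units [ 0.15 -0.05  8.65] w 40.2 F [-0.4  0.5 -0.3] t 27.7 j6 -49.0
```

Request:
jog_arm(increments=[[0.1,0,1,0],[0,0,1,0],[0,0,1,0],[0,0,1,0],[0,0,1,0],[0,0,1,0],[0,0,1,0],[0,0,1,0],[0,0,0.6,0],[0,0,0,0]])

```text
time_s: 28.7
tcp_pos: [0.6484, 0.2517, 0.193]
ee_rot: [[-0.246, -0.969, -0.004], [-0.969, 0.246, -0.002], [0.003, 0.003, -1.0]]
wrist_force: [0.5, 0.5, -0.5]
gripper_width: 0.457
gripper_force: 0.0
```

Request:
jog_arm(increments=[[0,0,0,0],[0,0,0,0],[0,0,0,0],[0,0,0,0],[0,0,0,0]], grip=0)

```text
time_s: 29.2
tcp_pos: [0.6492, 0.2524, 0.1965]
ee_rot: [[-0.245, -0.97, 0.002], [-0.97, 0.245, 0.001], [-0.001, -0.002, -1.0]]
wrist_force: [-0.1, 0.4, 4.5]
gripper_width: 0.264
gripper_force: 30.0
```

Request:
jog_arm(increments=[[0,0,-0.5,0],[0,0,-1,0],[0,0,-1,0],[0,0,-1,0],[0,0,-1,0],[0,0,-0.5,0],[0,0,0,0]])

```text
time_s: 29.9
tcp_pos: [0.6491, 0.2523, 0.2971]
ee_rot: [[-0.245, -0.97, 0.003], [-0.97, 0.245, 0.002], [-0.002, -0.002, -1.0]]
wrist_force: [-0.5, 0.0, -0.6]
gripper_width: 0.267
gripper_force: 30.0
```

```bash
python3 - <<'E'
from w import *
go(.5469,.0282,.036,-104.2)
E
```

```text
g [0.6496 0.2525 0.1336] yaw -104.2 turn units 0.0 then x,y,z units [12.13  2.23  4.88] w 23.2 F [-0.5  0.  -0.6] t 29.9 j6 -49.0
```

Request:
jog_arm(increments=[[0.9,0.16,0,0],[0.94,0.17,0,0],[0.94,0.17,0,0],[0.94,0.17,0,0],[0.94,0.17,0,0],[0.94,0.17,0,0],[0.94,0.17,0,0],[0.94,0.17,0,0],[0.94,0.17,0,0],[0.94,0.17,0,0]])

```text
time_s: 30.9
tcp_pos: [0.5695, 0.0778, 0.2947]
ee_rot: [[-0.245, -0.969, -0.001], [-0.969, 0.245, -0.0], [0.0, 0.001, -1.0]]
wrist_force: [0.2, 0.1, -0.4]
gripper_width: 0.262
gripper_force: 30.0
```

Request:
jog_arm(increments=[[0.94,0.18,0,0],[0.94,0.18,0,0],[0.89,0.18,0,0],[0,0,0,0],[0,0,0.9,0],[0,0,0.9,0],[0,0,0.9,0],[0,0,0.9,0],[0,0,0.7,0],[0,0,0.3,0]])

```text
time_s: 31.9
tcp_pos: [0.546, 0.0278, 0.2018]
ee_rot: [[-0.245, -0.97, -0.002], [-0.97, 0.245, -0.001], [0.001, 0.002, -1.0]]
wrist_force: [-0.5, 0.7, -0.6]
gripper_width: 0.263
gripper_force: 30.0
```

```bash
python3 - <<'E'
from w import *
go(.5469,.0282,.037,-104.2)
E
```

```text
g [0.5457 0.0277 0.0383] yaw -104.2 turn units 0.01 then x,y,z units [-0.04 -0.05  0.07] w 22.9 F [-0.5  0.7 -0.6] t 31.9 j6 -34.0
```

Request:
jog_arm(increments=[[0,0,0,0],[0,0,0,0],[0,0,0,0],[0,0,-1,0],[0,0,-1,0],[0,0,-1,0],[0,0,-1,0],[0,0,-1,0]], grip=36)

```text
time_s: 32.7
tcp_pos: [0.5461, 0.0279, 0.305]
ee_rot: [[-0.245, -0.97, 0.002], [-0.97, 0.245, 0.001], [-0.001, -0.002, -1.0]]
wrist_force: [0.4, -0.1, -0.9]
gripper_width: 0.411
gripper_force: 0.0
```

Request:
jog_arm(increments=[[-1,0.05,0,0],[-1,0.05,0,0],[-1,0.05,0,0],[-1,0.05,0,0],[-1,0.05,0,0],[-1,0.05,0,0],[-1,0.05,0,0],[-1,0.05,0,0],[-1,0.05,0,0],[-1,0.05,0,0]], grip=40)

```text
time_s: 33.7
tcp_pos: [0.5858, 0.2259, 0.303]
ee_rot: [[-0.245, -0.97, -0.0], [-0.97, 0.245, -0.0], [0.0, 0.0, -1.0]]
wrist_force: [0.2, -0.3, -0.4]
gripper_width: 0.457
gripper_force: 0.0
```

Request:
jog_arm(increments=[[-1,0.05,0,0],[-1,0.05,0,0],[-1,0.05,0,0],[-1,0.05,0,0],[-1,0.05,0,0],[0,0,0,0]])

```text
time_s: 34.3
tcp_pos: [0.6055, 0.3253, 0.3026]
ee_rot: [[-0.243, -0.97, 0.001], [-0.97, 0.243, 0.0], [-0.001, -0.0, -1.0]]
wrist_force: [0.5, -0.3, -0.5]
gripper_width: 0.462
gripper_force: 0.0
```

```bash
python3 - <<'E'
from w import *
look("casting",[.605,.3245,0,0],cams=("scene",),net="casting0",rad=12,fyaw=False)
from cast import find; find(("scene",))
go(.605,.3245,.033,-104.2)
E
```

```text
casting none
scene 0.84 [0.497 0.384 0.017] grey [151. 155. 155.]
scene 0.7 [0.563 0.385 0.016] grey [170. 173. 174.]
scene 0.64 [0.613 0.333 0.007] grey [154. 157. 157.]
scene 0.63 [0.548 0.035 0.019] grey [175. 178. 179.]
scene 0.57 [0.687 0.183 0.014] sat [ 83. 140.  77.]
g [0.605  0.322  0.1395] yaw -104.2 turn units -0.0 then x,y,z units [-0.12  0.03  5.32] w 40.2 F [ 0.4 -0.   0.3] t 34.5 j6 -56.0
```

Request:
jog_arm(increments=[[-0.18,0,0.9,0],[0,0,0.9,0],[0,0,0.9,0],[0,0,0.9,0],[0,0,0.9,0],[0,0,0.75,0],[0,0,0,0]])

```text
time_s: 35.2
tcp_pos: [0.6054, 0.3248, 0.1956]
ee_rot: [[-0.246, -0.969, -0.004], [-0.969, 0.246, -0.003], [0.004, 0.003, -1.0]]
wrist_force: [-0.7, 0.7, -0.3]
gripper_width: 0.457
gripper_force: 0.0
```

Request:
jog_arm(increments=[[0,0,0,0],[0,0,0,0],[0,0,0,0],[0,0,0,0],[0,0,0,0]], grip=0)

```text
time_s: 35.7
tcp_pos: [0.6063, 0.3262, 0.1994]
ee_rot: [[-0.245, -0.97, 0.002], [-0.97, 0.245, 0.001], [-0.001, -0.001, -1.0]]
wrist_force: [0.1, 0.2, 5.2]
gripper_width: 0.26
gripper_force: 30.0
```

Request:
jog_arm(increments=[[0,0,-0.5,0],[0,0,-1,0],[0,0,-1,0],[0,0,-1,0],[0,0,-1,0],[0,0,-0.5,0],[0,0,0,0]])

```text
time_s: 36.4
tcp_pos: [0.6062, 0.326, 0.3001]
ee_rot: [[-0.245, -0.97, 0.003], [-0.97, 0.245, 0.002], [-0.003, -0.002, -1.0]]
wrist_force: [-0.3, 1.8, -1.0]
gripper_width: 0.263
gripper_force: 30.0
```

```bash
python3 - <<'E'
from w import *
go(.5174,.0748,.038,-104.2)
E
```

```text
g [0.6067 0.3264 0.1366] yaw -104.2 turn units 0.0 then x,y,z units [13.29  1.24  4.93] w 22.8 F [-0.3  1.8 -1. ] t 36.4 j6 -56.0
```

Request:
jog_arm(increments=[[0.95,0.09,0,0],[0.95,0.09,0,0],[0.95,0.09,0,0],[0.95,0.09,0,0],[0.95,0.09,0,0],[0.95,0.09,0,0],[0.95,0.09,0,0],[0.95,0.09,0,0],[0.95,0.09,0,0],[0.95,0.09,0,0]])

```text
time_s: 37.4
tcp_pos: [0.5414, 0.145, 0.2973]
ee_rot: [[-0.245, -0.97, -0.002], [-0.97, 0.245, -0.001], [0.001, 0.001, -1.0]]
wrist_force: [-0.6, -0.4, -0.6]
gripper_width: 0.257
gripper_force: 30.0
```

Request:
jog_arm(increments=[[0.95,0.09,0,0],[0.95,0.09,0,0],[0.95,0.09,0,0],[0.94,0.07,0,0],[0,0,0.9,0],[0,0,0.9,0],[0,0,0.9,0],[0,0,0.9,0],[0,0,0.7,0],[0,0,0.3,0]])

```text
time_s: 38.4
tcp_pos: [0.5164, 0.0734, 0.2049]
ee_rot: [[-0.246, -0.969, -0.002], [-0.969, 0.246, -0.001], [0.001, 0.002, -1.0]]
wrist_force: [0.2, -0.8, -1.0]
gripper_width: 0.262
gripper_force: 30.0
```

```bash
python3 - <<'E'
from w import *
go(.5174,.0748,.040,-104.2)
E
```

```text
g [0.516  0.0733 0.0414] yaw -104.2 turn units -0.0 then x,y,z units [-0.09 -0.05  0.07] w 22.8 F [ 0.2 -0.8 -1. ] t 38.4 j6 -40.0
```

Request:
jog_arm(increments=[[0,0,0,0],[0,0,0,0],[0,0,0,0],[0,0,-1,0],[0,0,-1,0],[0,0,-1,0],[0,0,-1,0],[0,0,-1,0]], grip=36)

```text
time_s: 39.2
tcp_pos: [0.5168, 0.0743, 0.308]
ee_rot: [[-0.245, -0.97, 0.002], [-0.97, 0.245, 0.001], [-0.001, -0.002, -1.0]]
wrist_force: [0.1, 0.6, -0.7]
gripper_width: 0.408
gripper_force: 0.0
```

Request:
jog_arm(increments=[[-0.97,0.11,0,0],[-0.97,0.11,0,0],[-0.97,0.11,0,0],[-0.97,0.11,0,0],[-0.97,0.11,0,0],[-0.97,0.11,0,0],[-0.97,0.11,0,0],[-0.97,0.11,0,0],[-0.97,0.11,0,0],[-0.97,0.11,0,0]], grip=40)

```text
time_s: 40.2
tcp_pos: [0.5433, 0.2695, 0.306]
ee_rot: [[-0.245, -0.97, -0.0], [-0.97, 0.245, -0.0], [0.0, 0.0, -1.0]]
wrist_force: [0.2, 0.2, 0.4]
gripper_width: 0.459
gripper_force: 0.0
```

Request:
jog_arm(increments=[[-0.97,0.11,0,0],[-0.97,0.11,0,0],[-0.97,0.11,0,0],[-0.97,0.11,0,0],[-0.97,0.11,0,0],[-0.97,0.11,0,0],[0,0,0,0]])

```text
time_s: 40.9
tcp_pos: [0.5589, 0.3866, 0.3056]
ee_rot: [[-0.243, -0.97, 0.001], [-0.97, 0.243, 0.001], [-0.001, -0.0, -1.0]]
wrist_force: [-0.6, -0.2, -0.4]
gripper_width: 0.459
gripper_force: 0.0
```

```bash
python3 - <<'E'
from w import *
look("casting",[.558,.3825,0,0],cams=("scene",),net="casting0",rad=14,fyaw=False)
from cast import find; find(("scene",))
go(.5575,.3825,.033,-104.2)
E
```

```text
casting none
scene 0.72 [0.743 0.274 0.014] sat [ 91. 111. 146.]
scene 0.7 [0.549 0.036 0.018] grey [177. 181. 182.]
scene 0.69 [0.686 0.186 0.014] sat [ 85. 151.  78.]
scene 0.67 [0.55  0.108 0.003] grey [236. 238. 244.]
g [0.5586 0.3834 0.1425] yaw -104.2 turn units -0.0 then x,y,z units [0.06 0.04 5.47] w 40.0 F [ 0.3 -0.2 -0.7] t 41.1 j6 -62.0
```

```bash
python3 - <<'E'
from w import *
im=[eyes.capture(c) for c in("scene","top")]
cv2.imwrite("pics/mid.png",np.hstack([im[0][180:400,200:480],im[1][110:330,60:340]]))
E
```

```text
(no output)
```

View pics/mid.png

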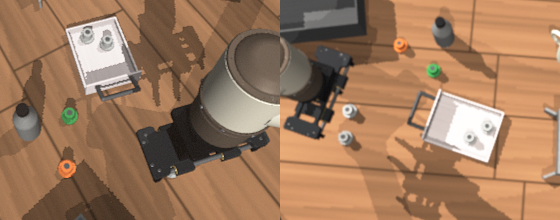

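Two castings stand in the tray, at about (90,37) in the left half. The other two are unmoved, at (349,110) and (345,138) in the right half.

Request:
jog_arm(increments=[[0.05,0.04,0.9,0],[0,0,0.9,0],[0,0,0.9,0],[0,0,0.9,0],[0,0,0.9,0],[0,0,0.9,0],[0,0,0,0]])

```text
time_s: 41.9
tcp_pos: [0.5571, 0.3817, 0.1955]
ee_rot: [[-0.246, -0.969, -0.004], [-0.969, 0.246, -0.004], [0.005, 0.003, -1.0]]
wrist_force: [-0.9, -0.6, -0.7]
gripper_width: 0.461
gripper_force: 0.0
```

Request:
jog_arm(increments=[[0,0,0,0],[0,0,0,0],[0,0,0,0],[0,0,0,0],[0,0,0,0]], grip=0)

```text
time_s: 42.4
tcp_pos: [0.5582, 0.3834, 0.1996]
ee_rot: [[-0.245, -0.97, 0.002], [-0.97, 0.245, 0.001], [-0.002, -0.002, -1.0]]
wrist_force: [-0.2, -0.7, 4.2]
gripper_width: 0.261
gripper_force: 30.0
```

Request:
jog_arm(increments=[[0,0,-0.5,0],[0,0,-1,0],[0,0,-1,0],[0,0,-1,0],[0,0,-1,0],[0,0,-0.5,0],[0,0,0,0]])

```text
time_s: 43.1
tcp_pos: [0.5579, 0.3833, 0.3]
ee_rot: [[-0.245, -0.97, 0.002], [-0.97, 0.245, 0.002], [-0.003, -0.002, -1.0]]
wrist_force: [0.2, 0.1, -1.1]
gripper_width: 0.257
gripper_force: 30.0
```

```bash
python3 - <<'E'
from w import *
go(.5656,.1018,.040,-104.2)
E
```

```text
g [0.5583 0.3837 0.1365] yaw -104.2 turn units 0.0 then x,y,z units [13.57 -3.81  4.82] w 22.4 F [ 0.2  0.1 -1.1] t 43.1 j6 -62.0
```

Request:
jog_arm(increments=[[0.97,-0.27,0,0],[0.97,-0.27,0,0],[0.97,-0.27,0,0],[0.97,-0.27,0,0],[0.97,-0.27,0,0],[0.97,-0.27,0,0],[0.97,-0.27,0,0],[0.97,-0.27,0,0],[0.97,-0.27,0,0],[0.97,-0.27,0,0]])

```text
time_s: 44.1
tcp_pos: [0.5626, 0.1801, 0.2982]
ee_rot: [[-0.245, -0.969, 0.0], [-0.969, 0.245, 0.0], [-0.0, -0.0, -1.0]]
wrist_force: [1.3, -0.1, -0.2]
gripper_width: 0.258
gripper_force: 30.0
```

Request:
jog_arm(increments=[[0.97,-0.27,0,0],[0.97,-0.27,0,0],[0.97,-0.27,0,0],[0.92,-0.27,0,0],[0,0,0.9,0],[0,0,0.9,0],[0,0,0.9,0],[0,0,0.9,0],[0,0,0.7,0],[0,0,0.3,0]])

```text
time_s: 45.1
tcp_pos: [0.5644, 0.1013, 0.2047]
ee_rot: [[-0.246, -0.969, -0.002], [-0.969, 0.246, -0.001], [0.002, 0.002, -1.0]]
wrist_force: [-0.2, -0.0, -1.0]
gripper_width: 0.259
gripper_force: 30.0
```

```bash
python3 - <<'E'
from w import *
go(.5656,.1018,.040,-104.2)
E
```

```text
g [0.564  0.1011 0.0412] yaw -104.2 turn units -0.0 then x,y,z units [-0.05 -0.07  0.06] w 22.6 F [-0.2 -0.  -1. ] t 45.1 j6 -41.0
```

Request:
jog_arm(increments=[[0,0,0,0],[0,0,0,0],[0,0,0,0],[0,0,-1,0],[0,0,-1,0],[0,0,-1,0],[0,0,-1,0],[0,0,-1,0]], grip=36)

```text
time_s: 45.9
tcp_pos: [0.5647, 0.1022, 0.308]
ee_rot: [[-0.245, -0.97, 0.002], [-0.97, 0.245, 0.001], [-0.001, -0.002, -1.0]]
wrist_force: [0.7, -0.9, -0.2]
gripper_width: 0.413
gripper_force: 0.0
```

Request:
jog_arm(increments=[[-0.91,0.5,0,0],[-0.91,0.5,0,0],[-0.91,0.5,0,0],[-0.91,0.5,0,0],[-0.91,0.5,0,0],[-0.91,0.5,0,0],[-0.91,0.5,0,0],[-0.91,0.5,0,0]], grip=40)

```text
time_s: 46.7
tcp_pos: [0.5226, 0.2638, 0.3073]
ee_rot: [[-0.245, -0.97, 0.002], [-0.97, 0.245, 0.001], [-0.002, -0.001, -1.0]]
wrist_force: [0.5, -0.2, 0.0]
gripper_width: 0.457
gripper_force: 0.0
```

```bash
python3 - <<'E'
from w import *
look("casting",[.491,.383,0,0],net="casting0",rad=14,fyaw=False)
go(.491,.383,.033,-104.2)
E
```

```text
casting ['scene', 'top'] [0.4894 0.3841 0.    ] 0.0 [0.93 0.39]
g [0.5228 0.2632 0.1433] yaw -104.1 turn units 0.01 then x,y,z units [-5.42  3.01  5.51] w 40.0 F [ 0.4  0.6 -0.6] t 46.9 j6 -57.0
```

Request:
jog_arm(increments=[[-0.9,0.5,0,0],[-0.9,0.5,0,0],[-0.9,0.5,0,0],[-0.9,0.5,0,0],[-0.9,0.5,0,0],[-0.9,0.52,0,0],[0,0,0.9,0],[0,0,0.9,0],[0,0,0.9,0],[0,0,0,0]])

```text
time_s: 47.9
tcp_pos: [0.49, 0.3825, 0.2494]
ee_rot: [[-0.245, -0.969, -0.004], [-0.969, 0.245, -0.004], [0.005, 0.003, -1.0]]
wrist_force: [0.2, 0.2, -1.1]
gripper_width: 0.459
gripper_force: 0.0
```

Request:
jog_arm(increments=[[0,0,0.9,0],[0,0,0.9,0],[0,0,0.95,0],[0,0,0,0]])

```text
time_s: 48.3
tcp_pos: [0.4903, 0.3823, 0.1955]
ee_rot: [[-0.245, -0.969, -0.003], [-0.969, 0.245, -0.003], [0.004, 0.002, -1.0]]
wrist_force: [-0.1, 0.1, 0.2]
gripper_width: 0.458
gripper_force: 0.0
```

Request:
jog_arm(increments=[[0,0,0,0],[0,0,0,0],[0,0,0,0],[0,0,0,0],[0,0,0,0]], grip=0)

```text
time_s: 48.8
tcp_pos: [0.4911, 0.3829, 0.1986]
ee_rot: [[-0.245, -0.97, 0.002], [-0.97, 0.245, 0.002], [-0.002, -0.001, -1.0]]
wrist_force: [-1.6, -0.2, 4.4]
gripper_width: 0.262
gripper_force: 30.0
```

Request:
jog_arm(increments=[[0,0,-0.5,0],[0,0,-1,0],[0,0,-1,0],[0,0,-1,0],[0,0,-1,0],[0,0,-0.5,0],[0,0,0,0]])

```text
time_s: 49.5
tcp_pos: [0.491, 0.3825, 0.2988]
ee_rot: [[-0.245, -0.97, 0.002], [-0.97, 0.245, 0.002], [-0.003, -0.001, -1.0]]
wrist_force: [0.4, -0.2, -0.5]
gripper_width: 0.262
gripper_force: 30.0
```

```bash
python3 - <<'E'
from w import *
go(.5361,.1484,.040,-104.2)
E
```

```text
g [0.4913 0.3829 0.1353] yaw -104.2 turn units 0.0 then x,y,z units [10.82 -5.05  4.76] w 22.8 F [ 0.4 -0.2 -0.5] t 49.5 j6 -67.0
```

Request:
jog_arm(increments=[[0.9,-0.42,0,0],[0.9,-0.42,0,0],[0.9,-0.42,0,0],[0.9,-0.42,0,0],[0.9,-0.42,0,0],[0.9,-0.42,0,0],[0.9,-0.42,0,0],[0.9,-0.42,0,0],[0.9,-0.42,0,0],[0.9,-0.42,0,0]])

```text
time_s: 50.5
tcp_pos: [0.5283, 0.1855, 0.2972]
ee_rot: [[-0.246, -0.969, 0.0], [-0.969, 0.246, 0.0], [-0.0, -0.0, -1.0]]
wrist_force: [-1.1, 0.1, -0.5]
gripper_width: 0.266
gripper_force: 30.0
```

Request:
jog_arm(increments=[[0.9,-0.42,0,0],[0.9,-0.42,0,0],[0,0,0,0],[0,0,0.9,0],[0,0,0.9,0],[0,0,0.9,0],[0,0,0.9,0],[0,0,0.7,0],[0,0,0.3,0],[0,0,0,0]])

```text
time_s: 51.5
tcp_pos: [0.5355, 0.1483, 0.2045]
ee_rot: [[-0.245, -0.97, -0.001], [-0.97, 0.245, -0.001], [0.001, 0.001, -1.0]]
wrist_force: [0.1, 0.7, -1.0]
gripper_width: 0.264
gripper_force: 30.0
```

Request:
jog_arm(increments=[[0,0,0,0],[0,0,0,0],[0,0,0,0],[0,0,-1,0],[0,0,-1,0],[0,0,-1,0],[0,0,-1,0],[0,0,-1,0]], grip=36)

```text
time_s: 52.3
tcp_pos: [0.5355, 0.1483, 0.3067]
ee_rot: [[-0.245, -0.97, 0.001], [-0.97, 0.245, 0.001], [-0.001, -0.001, -1.0]]
wrist_force: [0.4, -0.3, 0.3]
gripper_width: 0.416
gripper_force: 0.0
```

Request:
jog_arm(increments=[[-0.9,-0.1,0,0],[-0.9,-0.1,0,0],[-0.9,-0.1,0,0],[-0.9,-0.1,0,0],[-0.9,-0.1,0,0],[-0.9,-0.1,0,0],[-0.9,-0.1,0,0],[-0.9,-0.1,0,0]], grip=44)

```text
time_s: 53.1
tcp_pos: [0.5867, 0.2862, 0.3032]
ee_rot: [[-0.244, -0.97, -0.002], [-0.97, 0.244, -0.002], [0.002, 0.002, -1.0]]
wrist_force: [-0.2, -0.7, -0.1]
gripper_width: 0.504
gripper_force: 0.0
```

```bash
python3 - <<'E'
from w import *
im=[eyes.capture(c) for c in("scene","top")]
cv2.imwrite("pics/mid2.png",np.hstack([cv2.resize(im[0][60:400,190:390],None,fx=1.6,fy=1.6),cv2.resize(im[1][110:382,120:440],None,fx=1.4,fy=1.4)[:,:440].repeat(1,0)[:544] if 0 else cv2.resize(im[1][110:310,120:440],(480,544//544*300)) if 0 else cv2.copyMakeBorder(cv2.resize(im[1][110:310,120:430],None,fx=1.5,fy=1.5),0,244,0,0,cv2.BORDER_CONSTANT)]))
look("tray",[.5415,.0883,0,np.radians(-104.2)])
from cast import find; find()
go(.5415,.09,.2,-104.2)
E
```

```text
tray ['scene', 'top'] [0.5411 0.0872 0.    ] -104.4 [0.66 0.83]
scene 0.76 [0.522 0.076 0.015] grey [83. 86. 87.]
scene 0.66 [ 0.529 -0.323  0.082] grey [141. 145. 147.]
scene 0.62 [0.567 0.107 0.016] grey [166. 170. 169.]
scene 0.5 [0.686 0.182 0.015] sat [ 87. 135.  82.]
scene 0.49 [0.742 0.273 0.012] sat [ 73.  89. 120.]
scene 0.46 [0.547 0.144 0.017] grey [102. 105. 106.]
top 0.71 [0.529 0.146 0.018] grey [126. 129. 131.]
top 0.67 [0.51  0.069 0.014] grey [127. 130. 132.]
top 0.65 [0.677 0.176 0.012] sat [ 65. 121.  55.]
top 0.52 [0.736 0.267 0.028] sat [ 65. 105. 185.]
top 0.45 [0.54  0.028 0.013] grey [155. 159. 161.]
top 0.44 [0.559 0.094 0.018] grey [132. 136. 137.]
g [0.5863 0.2836 0.1418] yaw -104.2 turn units -0.0 then x,y,z units [ 9.93 -0.2  -2.91] w 44.2 F [ 0.2 -0.2  0.5] t 53.6 j6 -54.0
```

View pics/mid2.png

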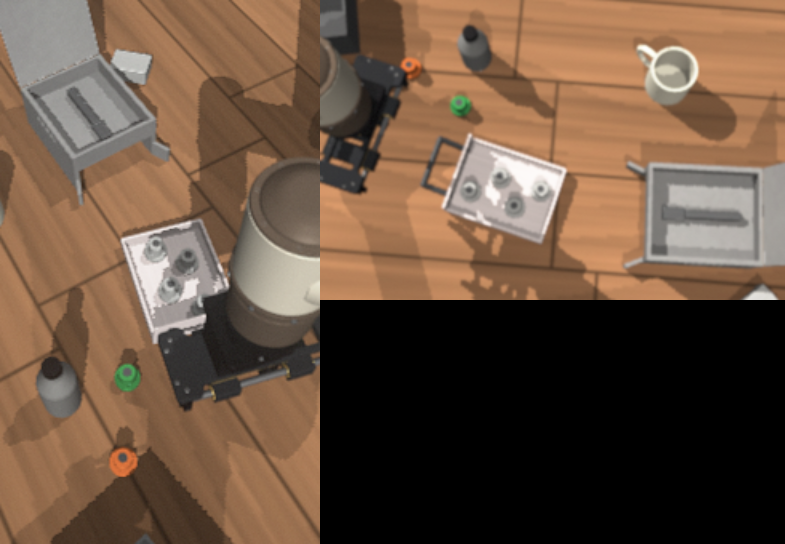

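All four castings stand in the tray and the chisel is in the well, at about (95,112) in the left half. Next is the tray pull.

Request:
jog_arm(increments=[[0,0,0,-0.98],[0,0,0,-0.98],[0,0,0,-0.98],[0,0,0,-0.98],[0,0,0,-0.98],[0,0,0,-0.98],[0,0,0,-0.98],[0,0,0,-0.98],[0,0,0,-0.98],[0,0,0,-0.98]], grip=30)

```text
time_s: 54.6
tcp_pos: [0.5864, 0.2836, 0.3054]
ee_rot: [[0.513, -0.858, 0.0], [-0.858, -0.513, 0.0], [-0.0, -0.0, -1.0]]
wrist_force: [0.4, -0.6, 0.7]
gripper_width: 0.343
gripper_force: 0.0
```

Request:
jog_arm(increments=[[0,0,0,-0.98],[0,0,0,-0.98],[0,0,0,-0.98],[0,0,0,-0.98],[0,0,0,-0.98],[0,0,0,-0.98],[0,0,0,-0.98],[0,0,0,-0.98],[0,0,0,-0.98],[0,0,0,-0.98]])

```text
time_s: 55.6
tcp_pos: [0.5864, 0.2836, 0.3054]
ee_rot: [[0.969, -0.245, 0.0], [-0.245, -0.969, 0.0], [0.0, -0.0, -1.0]]
wrist_force: [-0.4, 0.4, -0.6]
gripper_width: 0.346
gripper_force: 0.0
```

```bash
python3 - <<'E'
from w import *
look("tray",[.5415,.0883,0,np.radians(-104.2)],cams=("top",),net="tray_pull")
go(.572,.209,.056,-14.3)
E
```

```text
tray ['top'] [0.5417 0.0863 0.    ] -103.5 [0.8]
g [0.5864 0.2837 0.1419] yaw -14.4 turn units -0.02 then x,y,z units [0.23 3.8  4.3 ] w 30.1 F [-0.  -0.7 -0.4] t 55.7 j6 36.0
```

Request:
jog_arm(increments=[[0.06,0.95,0,0],[0.06,0.95,0,0],[0.06,0.95,0,0],[0.06,0.93,0,0],[0,0,0.9,0],[0,0,0.9,0],[0,0,0.9,0],[0,0,0.9,0],[0,0,0.7,0],[0,0,0,0]])

```text
time_s: 56.7
tcp_pos: [0.5717, 0.2085, 0.2171]
ee_rot: [[0.969, -0.249, -0.004], [-0.249, -0.969, -0.002], [-0.003, 0.003, -1.0]]
wrist_force: [-0.3, 0.1, -0.5]
gripper_width: 0.34
gripper_force: 0.0
```

Request:
jog_arm(increments=[[0,0,0,0],[0,0,0,0],[0,0,0,0],[0,0,0,0],[0,0,0,0]], grip=0)

```text
time_s: 57.2
tcp_pos: [0.5725, 0.2096, 0.2201]
ee_rot: [[0.969, -0.247, 0.001], [-0.247, -0.969, 0.0], [0.001, -0.0, -1.0]]
wrist_force: [-0.8, -1.9, 4.4]
gripper_width: 0.104
gripper_force: 30.0
```

```bash
cat > trayplan.py <<'E'
from w import *
import sys
# tray pose from grasp: rows taking it to chest (X,0,0) over n rows
C=np.array([.519,-.235]); cy=np.radians(-88.6); X=float(sys.argv[1]); n=int(sys.argv[2])
s,R,g=tool(); yaw=np.arctan2(R[1,1],R[0,1]) # tool y = tray x
rot=lambda a:np.array([[np.cos(a),-np.sin(a)],[np.sin(a),np.cos(a)]])
o=g[:2]+rot(yaw)@[.125,0]; q=rot(cy).T@(o-C); e=yaw-cy
print("g",np.round(g,4),"tray in chest",np.round(q*1000,1),round(np.degrees(e),2),"w",round(s["gripper_width"]*87,1),"F",np.round(s["wrist_force"],1),"t",round(s["time_s"],1))
P=[];
for k in np.linspace(0,1,n+1):
    qq=q+k*(np.array([X/1000,0])-q); a=cy+e*(1-k); P.append((C+rot(cy)@qq-rot(a)@[.125,0],a))
for (p0,a0),(p1,a1) in zip(P,P[1:]):
    d=rot(a0).T@(p1-p0)/.02  # along tray x, tray y ; tool y=tray x, tool x=tray y
    print([round(float(d[1]),2),round(float(d[0]),2),0,round(float(-(a1-a0)/.08),2)],end=", ")
E
python3 trayplan.py -270 14
```

```text
g [0.5727 0.2096 0.0566] tray in chest [-322.9   30.6] -15.73 w 9.0 F [-0.8 -1.9  4.4] t 57.2
[-0.18, 0.21, 0, -0.25], [-0.18, 0.21, 0, -0.25], [-0.18, 0.21, 0, -0.25], [-0.19, 0.21, 0, -0.25], [-0.19, 0.21, 0, -0.25], [-0.2, 0.21, 0, -0.25], [-0.2, 0.2, 0, -0.25], [-0.21, 0.2, 0, -0.25], [-0.21, 0.2, 0, -0.25], [-0.21, 0.2, 0, -0.25], [-0.22, 0.2, 0, -0.25], [-0.22, 0.2, 0, -0.25], [-0.22, 0.19, 0, -0.25], [-0.23, 0.19, 0, -0.25],
```

Request:
jog_arm(increments=[[-0.18,0.21,0,-0.25],[-0.18,0.21,0,-0.25],[-0.18,0.21,0,-0.25],[-0.19,0.21,0,-0.25],[-0.19,0.21,0,-0.25],[-0.2,0.21,0,-0.25],[-0.2,0.2,0,-0.25]])

```text
time_s: 57.9
tcp_pos: [0.5415, 0.187, 0.2201]
ee_rot: [[0.994, -0.107, 0.005], [-0.107, -0.994, 0.003], [0.005, -0.004, -1.0]]
wrist_force: [2.1, 4.0, 1.2]
gripper_width: 0.102
gripper_force: 30.0
```

Request:
jog_arm(increments=[[-0.21,0.2,0,-0.25],[-0.21,0.2,0,-0.25],[-0.21,0.2,0,-0.25],[-0.22,0.2,0,-0.25],[-0.22,0.2,0,-0.25],[-0.22,0.19,0,-0.25],[-0.23,0.19,0,-0.25],[0,0,0,0]])

```text
time_s: 58.7
tcp_pos: [0.5093, 0.1605, 0.2201]
ee_rot: [[0.999, 0.032, 0.003], [0.032, -0.999, 0.002], [0.003, -0.002, -1.0]]
wrist_force: [1.4, 4.3, 3.7]
gripper_width: 0.105
gripper_force: 30.2
```

```bash
python3 trayplan.py -240 4; python3 - <<'E'
from w import *
im=[eyes.capture(c) for c in("scene","top")]
p=look("tray",[.526,.034,0,np.radians(-88.6)],fz=True)
cv2.imwrite("pics/tr.png",np.hstack([cv2.resize(im[0][60:330,190:390],None,fx=1.6,fy=1.6),cv2.copyMakeBorder(cv2.resize(im[1][150:310,150:430],None,fx=1.7,fy=1.7),0,160,0,0,cv2.BORDER_CONSTANT)]))
C=np.array([.519,-.235]);a=np.radians(-88.6); d=p[:2]-C; print("cam: chest frame",d@[np.cos(a),np.sin(a)],d@[-np.sin(a),np.cos(a)])
E
```

```text
g [0.5098 0.1608 0.0566] tray in chest [-270.9    1.4] 0.42 w 9.1 F [1.4 4.3 3.7] t 58.7
[-0.01, 0.39, 0, 0.02], [-0.01, 0.39, 0, 0.02], [-0.01, 0.39, 0, 0.02], [-0.01, 0.39, 0, 0.02], tray ['scene'] [5.172e-01 3.840e-02 3.000e-04] -87.6 [0.56]
cam: chest frame -0.2733796941674378 0.004869953762895383
```

View pics/tr.png

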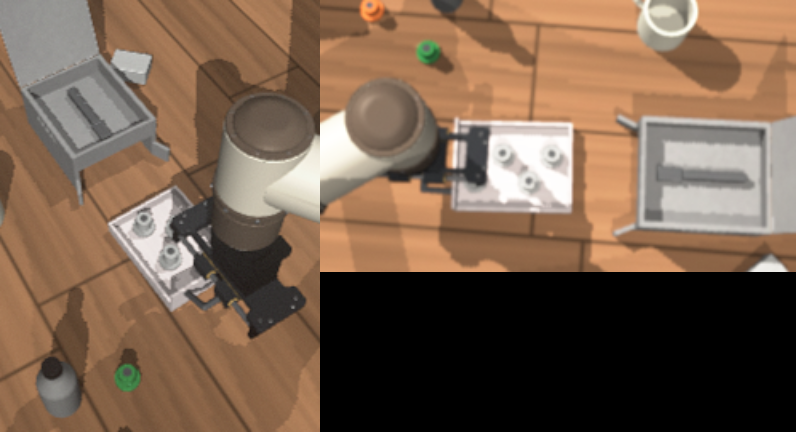

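The tray is straight in front of the slot with all its castings. In the right half the rear edge is at column 573 and the slot guides at column 620. I'll check its sideways fit from the edges.

```bash
cat > edge.py <<'E'
from w import *
im=eyes.capture("top"); hsv=cv2.cvtColor(im,cv2.COLOR_BGR2HSV); m=(hsv[...,1]<70).astype(np.uint8)
def back(u,v,z):
    k=CAM["top"]; d=k["R"].T@np.linalg.solve(k["camera_matrix"],[u,v,1]); o=-k["R"].T@k["t"]; return (o+d*(z-o[2])/d[2])[:2]
C=np.array([.519,-.235]);a=np.radians(-88.6)
def chest(p): d=p-C; return d@[np.cos(a),np.sin(a)],d@[-np.sin(a),np.cos(a)]
import sys
c0,c1=int(sys.argv[1]),int(sys.argv[2]); A=[];B=[]
for u in range(c0,c1,2):
    r_=np.nonzero(m[:,u][205:290])[0]+205
    mid=r_[(r_>210)&(r_<285)]; A.append(chest(back(u,mid.min()-.5,.022))); B.append(chest(back(u,mid.max()+.5,0)))
A=np.array(A)*1000;B=np.array(B)*1000
for L in(A,B):
    f=np.polyfit(L[:,0],L[:,1],1); print("side y at mid",round(np.median(L[:,1]),1),"slope deg",round(np.degrees(np.arctan(f[0])),2),"x range",np.round(L[[0,-1],0]))
E
python3 edge.py 260 296
```

```text
side y at mid 73.5 slope deg 0.81 x range [-282. -197.]
side y at mid -59.1 slope deg 1.22 x range [-275. -190.]
```

```bash
cat >> edge.py <<'E'
print("chest")
A=[]
for u in range(350,396,3):
    r_=np.nonzero(m[200:310,u])[0]+200; A.append([*chest(back(u,r_.min()-.5,.083)),*chest(back(u,r_.max()+.5,.0))])
A=np.array(A)*1000
for j in(0,2):
    f=np.polyfit(A[:,j],A[:,j+1],1); print(round(np.median(A[:,j+1]),1),round(np.degrees(np.arctan(f[0])),2))
big=cv2.resize(im[200:310,240:420],None,fx=4.4,fy=4.4,interpolation=cv2.INTER_CUBIC); 
for y0 in(-69,69,-77,77):
    pass
def pt(x,y,z): 
    w=C+np.array([[np.cos(a),-np.sin(a)],[np.sin(a),np.cos(a)]])@[x/1000,y/1000]; return tuple(np.int32(np.round(((proj("top",np.array([[*w,z/1000]]))[0]-[240,200])+.5)*4.4)))
for y0,z,c in((77,83,(0,0,255)),(-77,83,(0,0,255)),(65,22,(255,0,0)),(-65,22,(255,0,0)),(0,0,(0,200,0))): cv2.line(big,tuple(map(int,pt(-260,y0,z))),tuple(map(int,pt(90,y0,z))),c,1)
cv2.imwrite("pics/edge.png",big)
E
python3 edge.py 260 296
```

```text
side y at mid 73.4 slope deg 0.84 x range [-282. -197.]
side y at mid -59.1 slope deg 1.22 x range [-275. -190.]
chest
79.4 0.32
-74.2 0.24
```

View pics/edge.png

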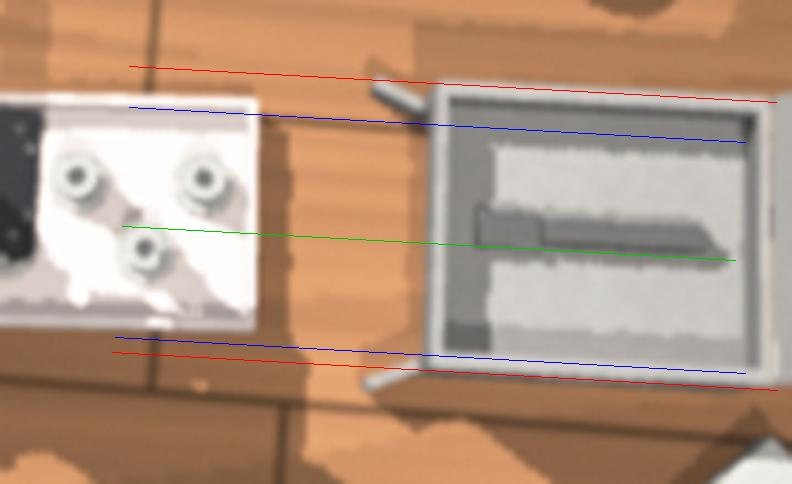

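Request:
jog_arm(increments=[[-0.05,0.2,0,0.05],[-0.05,0.3,0,0.05],[-0.05,0.4,0,0.05],[-0.02,0.4,0,0.02],[0,0.4,0,0],[0,0.4,0,0],[0,0.3,0,0],[0,0.2,0,0],[0,0,0,0]])

```text
time_s: 60.0
tcp_pos: [0.5076, 0.1083, 0.22]
ee_rot: [[1.0, 0.016, 0.003], [0.016, -1.0, 0.002], [0.003, -0.002, -1.0]]
wrist_force: [1.9, 4.4, 5.4]
gripper_width: 0.101
gripper_force: 30.0
```

```bash
python3 trayplan.py -200 1; python3 edge.py 275 316
```

```text
g [0.5081 0.1086 0.0565] tray in chest [-218.7   -3.6] -0.48 w 8.8 F [1.9 4.4 5.4] t 60.0
[0.13, 0.94, 0, -0.1], side y at mid 64.9 slope deg -0.0 x range [-244. -144.]
side y at mid -67.4 slope deg 0.18 x range [-237. -137.]
chest
79.4 0.64
-74.2 0.24
```

View pics/edge.png

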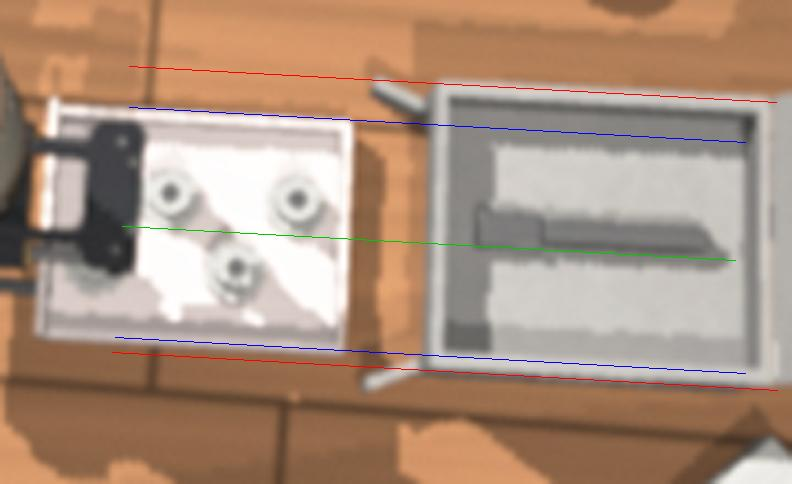

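The tray's rear edge is now at column 350, a few mm low of the slot's centre. I'll make a small correction and then enter gently.

Request:
jog_arm(increments=[[0.06,0.2,0,-0.03],[0.06,0.3,0,-0.03],[0,0.4,0,0],[0,0.4,0,0],[0,0.4,0,0],[0,0.4,0,0],[0,0.4,0,0],[0,0.3,0,0],[0,0.2,0,0],[0,0,0,0]])

```text
time_s: 61.05
tcp_pos: [0.511, 0.0483, 0.22]
ee_rot: [[1.0, 0.02, 0.003], [0.02, -1.0, 0.001], [0.003, -0.001, -1.0]]
wrist_force: [1.1, 4.6, 6.3]
gripper_width: 0.104
gripper_force: 30.0
```

```bash
python3 trayplan.py -150 1; python3 edge.py 302 332
```

```text
g [0.5115 0.0485 0.0565] tray in chest [-158.6   -1.1] -0.23 w 9.1 F [1.1 4.6 6.3] t 61.0
[0.03, 0.43, 0, -0.05], side y at mid 66.2 slope deg 16.1 x range [-177. -107.]
side y at mid -66.4 slope deg -4.75 x range [-170. -100.]
chest
79.4 0.32
-74.2 0.24
```

Request:
jog_arm(increments=[[0.05,0.2,-0.02,-0.02],[0.05,0.3,-0.02,-0.02],[0,0.3,0,0],[0,0.3,0,0],[0,0.3,0,0],[0,0.3,0,0],[0,0.3,0,0],[0,0.3,0,0],[0,0,0,0]])

```text
time_s: 62.0
tcp_pos: [0.5134, 0.0018, 0.22]
ee_rot: [[1.0, 0.023, -0.0], [0.023, -1.0, 0.0], [-0.0, -0.0, -1.0]]
wrist_force: [1.3, 2.9, 4.1]
gripper_width: 0.102
gripper_force: 30.0
```

```bash
python3 trayplan.py -100 1
```

```text
g [0.5133 0.0018 0.0565] tray in chest [-1.118e+02 -1.000e-01] -0.08 w 8.8 F [1.3 2.9 4.1] t 62.0
[-0.0, 0.59, 0, -0.02],
```

Request:
jog_arm(increments=[[0,0.3,0,0],[0,0.4,0,0],[0,0.4,0,0],[0,0.4,0,0],[0,0.4,0,0],[0,0.4,0,0],[0,0.3,0,0],[0,0,0,0]])

```text
time_s: 62.8
tcp_pos: [0.5145, -0.0503, 0.22]
ee_rot: [[1.0, 0.023, -0.001], [0.023, -1.0, -0.0], [-0.001, 0.0, -1.0]]
wrist_force: [1.1, 2.2, 4.4]
gripper_width: 0.103
gripper_force: 30.0
```

Request:
jog_arm(increments=[[0,0.3,0,0],[0,0.4,0,0],[0,0.4,0,0],[0,0.4,0,0],[0,0.4,0,0],[0,0.3,0,0],[0,0,0,0]])

```text
time_s: 63.5
tcp_pos: [0.5155, -0.0942, 0.2201]
ee_rot: [[1.0, 0.024, -0.001], [0.024, -1.0, -0.0], [-0.001, -0.0, -1.0]]
wrist_force: [1.0, 3.2, 5.8]
gripper_width: 0.105
gripper_force: 30.0
```

```bash
python3 trayplan.py -1 1
```

```text
g [ 0.5154 -0.0942  0.0566] tray in chest [-15.9  -0.3] -0.05 w 9.2 F [1.  3.2 5.8] t 63.5
[0.01, 0.74, 0, -0.01],
```

Now the last 15 mm, slowly until the back wall stops the tray.

Request:
jog_arm(increments=[[0,0.15,0,0],[0,0.15,0,0],[0,0.15,0,0],[0,0.1,0,0],[0,0.1,0,0],[0,0,0,0]])

```text
time_s: 64.1
tcp_pos: [0.5158, -0.106, 0.2201]
ee_rot: [[1.0, 0.024, -0.001], [0.024, -1.0, 0.001], [-0.001, -0.001, -1.0]]
wrist_force: [-0.9, 9.1, 6.3]
gripper_width: 0.102
gripper_force: 30.0
```

Request:
jog_arm(increments=[[0,0.1,0,0],[0,0.05,0,0],[0,0,0,0]])

```text
time_s: 64.4
tcp_pos: [0.5157, -0.1068, 0.22]
ee_rot: [[1.0, 0.023, -0.001], [0.023, -1.0, 0.005], [-0.0, -0.005, -1.0]]
wrist_force: [-2.4, 22.9, 9.8]
gripper_width: 0.103
gripper_force: 30.0
```

Request:
jog_arm(increments=[[0,-0.1,0,0],[0,0,0,0]])

```text
time_s: 64.6
tcp_pos: [0.5158, -0.1062, 0.22]
ee_rot: [[1.0, 0.024, -0.001], [0.024, -1.0, 0.002], [-0.001, -0.002, -1.0]]
wrist_force: [-1.6, 12.4, 7.9]
gripper_width: 0.105
gripper_force: 30.0
```

Request:
jog_arm(increments=[[0,0,0,0],[0,0,0,0],[0,0,0,0],[0,0,-0.6,0],[0,0,-1,0],[0,0,-1,0],[0,0,-1,0],[0,0,-1,0],[0,0,-1,0],[0,0,-1,0]], grip=26)

```text
time_s: 65.6
tcp_pos: [0.5155, -0.1085, 0.3533]
ee_rot: [[1.0, 0.023, -0.001], [0.023, -1.0, -0.0], [-0.001, 0.0, -1.0]]
wrist_force: [0.1, 0.7, -0.0]
gripper_width: 0.296
gripper_force: 0.0
```

Request:
jog_arm(increments=[[-0.9,-0.9,-0.2,0],[-0.9,-0.9,-0.2,0],[-0.9,-0.9,-0.2,0],[-0.5,-1,0,0],[0,-1,0,0],[0,-1,0,0],[0,-1,0,0],[0,-1,0,0],[0,-1,0,0],[0,-1,0,0]])

```text
time_s: 66.6
tcp_pos: [0.447, 0.0846, 0.3645]
ee_rot: [[1.0, 0.023, -0.0], [0.023, -1.0, -0.0], [-0.0, 0.0, -1.0]]
wrist_force: [1.2, 0.1, 0.7]
gripper_width: 0.303
gripper_force: 0.0
```

Request:
jog_arm(increments=[[0,-1,0,0],[0,-1,0,0],[0,-1,0,0],[0,-1,0,0],[0,-1,0,0],[0,-1,0,0],[0,0,0,0]])

```text
time_s: 67.3
tcp_pos: [0.4446, 0.2054, 0.3644]
ee_rot: [[1.0, 0.026, 0.0], [0.026, -1.0, 0.0], [0.0, -0.0, -1.0]]
wrist_force: [0.5, -0.3, 0.6]
gripper_width: 0.3
gripper_force: 0.0
```

```bash
python3 - <<'E'
from w import *
im=[eyes.capture(c) for c in("scene","top")]
cv2.imwrite("pics/fin.png",np.hstack([cv2.resize(im[0][40:230,180:330],None,fx=2.7,fy=2.7),cv2.copyMakeBorder(cv2.resize(im[1][120:350,270:450],None,fx=2.1,fy=2.1),0,30,0,0,cv2.BORDER_CONSTANT)]))
print(sense()["time_s"])
E
```

```text
67.4
```

View pics/fin.png

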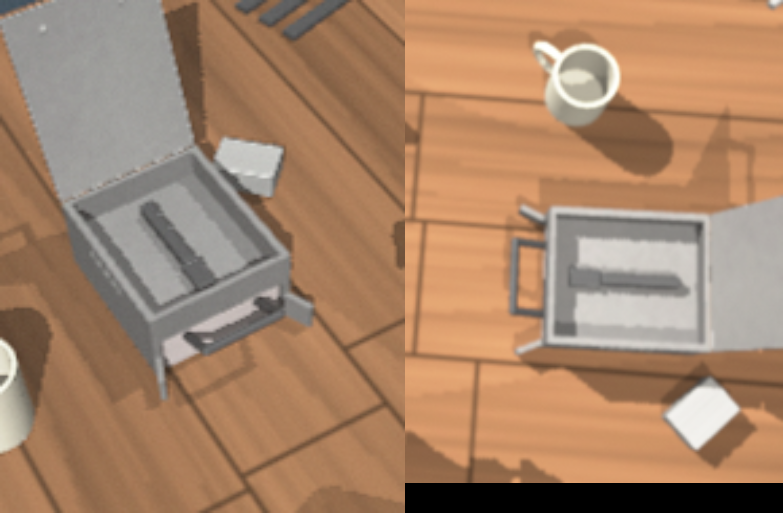

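```bash
python3 - <<'E'
from w import *
k=CAM["top"];im=eyes.capture("top")
def back(u,v,z):
    d=k["R"].T@np.linalg.solve(k["camera_matrix"],[u,v,1]); o=-k["R"].T@k["t"]; return (o+d*(z-o[2])/d[2])[:2]
C=np.array([.519,-.235]);a=np.radians(-88.6);cx=lambda p:round(1000*float((p-C)@[np.cos(a),np.sin(a)]),1)
for v in(240,246,252,258,264): print(v,im[v,314:344].mean(1).astype(int).tolist())
for u in(320,321,322,323,324,325): print(u,cx(back(u,250,.055)))
for u in(336,337,338,339): print(u,cx(back(u,235,.083)))
E
```

```text
240 [159, 159, 150, 139, 133, 129, 125, 131, 125, 109, 124, 153, 161, 161, 161, 161, 161, 161, 156, 143, 139, 147, 156, 148, 159, 189, 197, 176, 146, 136]
246 [164, 163, 163, 156, 142, 134, 131, 134, 123, 111, 133, 161, 167, 166, 166, 166, 166, 166, 160, 145, 144, 158, 163, 141, 164, 200, 198, 170, 144, 138]
252 [162, 162, 154, 141, 136, 134, 132, 135, 119, 112, 138, 159, 163, 162, 161, 161, 161, 162, 153, 141, 137, 143, 147, 146, 172, 200, 196, 167, 143, 138]
258 [166, 166, 165, 161, 154, 147, 137, 132, 113, 106, 127, 139, 143, 145, 145, 149, 155, 153, 147, 142, 140, 131, 120, 139, 173, 201, 192, 159, 140, 137]
264 [171, 171, 172, 171, 165, 148, 135, 128, 111, 125, 164, 171, 171, 172, 173, 171, 170, 168, 165, 151, 141, 127, 121, 150, 184, 206, 193, 155, 137, 136]
320 -132.4
321 -130.0
322 -127.6
323 -125.2
324 -122.8
325 -120.4
336 -98.5
337 -96.1
338 -93.8
339 -91.4
```

The tray is stopped on the back wall. In the picture the pull is at (515,275) in the right half, parallel to the chest's front. The chisel lies in the well at (625,280), the lid is open, and the mug and block are where they were.

```bash
python3 -c "
from station import r
print(r.finish_job())"
```

```text
the job is handed in; nothing more can be done
None
```

I handed the job in: the lid is open on its stop, the chisel lies flat in the well, and the tray is fully home with all four castings (last seen in it before it entered the slot). The bottle, mug, block and look-alikes were left alone.

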